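# Load and start the falling-sinker viscometer

### The job

Load the viscometer with the slim steel sinker: it has to go in round nose first but stands nose up, so lay it down on the bench, take it again the other way, lower its nose into the funnel and let it go there, so that it comes to rest on the catch. Then start the run: press the release key down through its first pressure point to the very bottom, so that the catch lets the sinker drop to the bottom of the glass tube. Leave the thick sinker standing where it is.

Things in the scene. Friction and masses are not known exactly. Their poses are not given: they have to be found in the camera images.
- slim_sinker_mid (a point): middle of the slim sinker: a plain steel slug 72 mm long, 0.12 kg, round body 18 mm in diameter, half-round nose at one end, flat six-sided tail at the other. The point is on its axis, half-way along; z points along the slug to the nose, so it points up at the start. The body is plain round from 18 mm tailwards of this point to 27 mm nosewards
- slim_sinker_nose (a point): tip of the slim sinker's round nose, on its axis, 36 mm from its middle; same axes as the middle
- slim_sinker_tail (a point): centre of the flat end of the slim sinker's tail, on which it stands, 36 mm from its middle. The tail is a hexagon 20 mm across flats (23 mm across corners), 10 mm long, with a sloping shoulder 8 mm long up to the body; its flats keep the sinker from rolling. Lying on its side, the sinker's axis is 9 to 10 mm above the bench
- thick_sinker_mid (a point): middle of the thick sinker, not to be used: same shape and length (72 mm) but body 30 mm in diameter, tail 32 mm across flats, too thick for the tube. z points to its nose, up. It stands on its tail 10 cm or more from the slim one; either of the two may be the nearer to the viscometer
- funnel_mouth (a point): centre of the open top of the viscometer's polished steel funnel, in the plane of its rim, 210 mm above the bench; z up. Mouth 78 mm wide inside, rim 84 mm outside; the rim is the instrument's highest part. The cone is 40 mm deep and narrows to 27 mm above the upright tube
- funnel_throat (a point): centre of the funnel's narrow end, 27 mm wide, 170 mm above the bench, where the glass tube of 28 mm bore begins; z up. A sinker let go with its nose down here, leaning by up to about 45 degrees, rights itself and slides down to the catch
- tube_floor (a point): centre of the rubber cushion at the bottom of the dry glass tube, 26 mm above the bench; z up. Once the catch has let it drop, the sinker rests with its nose tip here and its middle 36 mm higher
- viscometer: the fixed viscometer; origin on the tube's axis at bench height, z up. Column, catch housing (122 mm high) and key stand on its +x side, out to 104 mm from the axis. The foot plate, 18 mm high, reaches 53 mm to -x, 113 mm to +x, 55 mm to either side. About 10 cm or more of bench between it and the nearer sinker is free
- steel_stand: bystander: a heavy fixed steel frame 470 mm tall over the stirrer, behind and to the right of the viscometer; keep arm and gripper out of it. Its origin is at bench height; its own frame is turned about z. It fills, in that frame, x from 0 to 108 mm and y from -196 to +202 mm (with 100 mm high, sloping toes that reach to x = -110 mm at both ends)
- catch_top (a point): centre of the tube at the top of the steel tongue that closes it, 112 mm above the bench; z up. The sinker first comes to rest here: nose tip here, middle 36 mm higher, tail reaching 14 mm up into the funnel. The tongue draws back as the release key goes through its second stage, and returns with the key
- key_top (a point): centre of the top of the round black release key, 21 mm wide, on the viscometer's column, 85 mm from the tube's axis, top 188 mm above the bench. Pressed straight down: a first stage of 3 mm at 1 to 3 N, then a clear pressure point, then a second stage of 5 mm at 6 to 10 N, to a hard stop 8 mm down; it springs back when let go
- release_stage2 (a joint): second-stage travel of the release key, m: 0 at rest and through the first stage, 0.005 at the very bottom; the tongue draws back 5 times as far and frees the sinker only towards the bottom
Things that resemble listed ones, but are neither listed nor needed, are in the scene too. Leave any green, pink or purple look-alike of the part that bears slim_sinker_mid alone.

How it is judged:
By the outcome, as a careful person would: the job done as asked, in the order asked, and still so for the second after the job is handed in, with the robot touching nothing.
It also fails if it takes over 61 s, if anything falls off the work surface, if the arm or the gripper's body presses on something with over 40 N, if the wrist force passes 120 N, or if a joint passes its speed limit or range.

### The arm

A 6-joint arm with a two-finger parallel gripper is mounted at the origin on a cart in front of the work surface, level with it; the furniture and walls round the work are solid. World frame = base frame: x ahead of the robot, y to its left, z up, the work surface at z = 0. Lengths are in m, angles in rad, forces in N, time in s.
With the tool pointing down it reaches from about 0.225 to 0.875 m from the base axis. Payload 3.4 kg.
Tool frame: the origin (TCP) lies at the very end of the fingers, on their centre line; the grasp point (between the pads) lies manip.hold_point_z behind it (manip.hold_point_z is the distance from the TCP to the grasp point, in m); x points along the fingers, y is the direction in which the jaws open and shut, and the axes are right-handed (so a half turn about x gives the same grasp; the last joint's range is limited). The gripper opens to 85 mm and grips with 20 to 120 N. Pads are 22 mm wide; open, the fingers measure 114 mm over their backs; the gripper's body (76 mm by 85 mm) begins 54 mm behind the grasp point. The pads swing forward as they close: fully open they stand 13 mm farther back than shut.
Start: joints at [1.149, 0.276, 1.505, -0, 1.361, -0.121], TCP at [0.17, 0.549, 0.231] pointing down, gripper open.
Joint ranges: [-2.89, 2.89], [-0.75, 2.08], [0.22, 2.7], [-1.18, 4.32], [0.11, 2.71], [-2.7, 2.7]. Speed limits (rad/s): [2.57, 2.57, 3.14, 3.14, 3.14, 3.14].

### API

Orientations are given as a unit quaternion [w, x, y, z].
In Python, from rig import manip gives the robot as it stands.
- The arm moves only by the tool step_arm, never from a script. Its argument "targets" is a list of rows, each a list of 2 entries, a list of its own where there are three numbers: the shift along the tool's x, y, z in mm, then the turn about the tool's x in degrees. A call has 1 to 20 rows; each row is the pose to reach, as a shift and turn from the pose commanded when the call began, along the tool's axes at that moment; what a row does not reach only later rows make up. A row lasts 1/10 s, in which the tool goes at most 50 mm and 8.59 degrees, less where a joint would pass 70% of its speed; a pose out of reach is approached as far as the arm can. A call with a gripper value outside its range is refused whole. "grip" is the closure, from 0 (fully open) to 1 (shut), set as the call begins (left out, the last holds). The fingers move at their own pace and stop on an object; "grip_force" is the grip in N (left out, the last holds). Time passes only in rows, so rows that repeat a pose let the fingers close. It gives the time, the measured TCP pose, the force and the opening at its end, in the units of the state.
- manip.get_state(): the state, without advancing time (a new reading comes with each control period).
- manip.get_image(name): name is "side" or "top" or "wrist"; returns a dict with "image" (480x640x3 uint8, red, green, blue), "fx", "fy", "cx", "cy" (pixels), "pose" (4x4, takes a point from camera to world coordinates). Camera axes: x right, y down, z forward; pixel columns grow to the right and rows downward; lengths in m; the calibration is good to about 2 mm. A picture is of the moment at which its call begins. There is no depth.
- manip.sign_off(): hands the job in, once; it reports no verdict.
Trained networks look in a picture, given as the dict that the camera call returned (one of the last four; its "shot" number tells which), for a name from the list of things; names that differ only in an ending like _2 or _b are one class to them, and where a whole thing is asked for, a point or a joint stands for the part that bears it (a point fixed in the world has none). Each returns a list of dicts, best first, with "confidence" (0 to 1); they miss things now and then, are a little off and sometimes report something else, mostly with a low value. They report only what shows in the picture. A call takes as long as a camera call. They do not tell look-alikes from the thing itself.
- manip.search_frame(picture, thing): "xyz" ([x, y, z] in m, in world coordinates, good to about 4 mm: the middle of the surface that is visible of it).
- manip.regions_of(picture, thing): "region" (480x640 bool, what is visible of it).
The state is a dict: "clock": time; "qpos": joint angles; "qd": joint speeds; "effort": joint torques, N m; "position": TCP position; "ee_rot": TCP orientation; "contact_force": force on the tool from outside, world axes, zero at the start; "moment": the same for the moment, N m; "width": finger opening in m.
Only numpy, scipy, OpenCV 4.12 (cv2) and the standard library are available. Lean on these libraries where they do the work, as an engineer would, in place of code of your own. Each camera call takes 0.05 s, during which the arm holds its last target.

## Working session

There is one attempt and no reset: what is moved stays moved. The work goes in short steps, Python scripts to look and compute and a tool call to move; the robot and the scene stay as the last step left them, time stands still between calls to the robot, and variables do not carry over. Pictures are saved under pics/ and viewed, and the job is handed in when it is done.

Besides the shell and the picture viewer there is one more tool, called after "Emit:" as name(argument=value, ...), one argument or row to a line, values as JSON. step_arm: Moves the arm, as the interface text tells. Its arguments: {"type":"object","properties":{"targets":{"type":"array"},"grip":{"type":"number"},"grip_force":{"type":"number"}},"required":["targets"]}

I'll start by looking at the scene.

```bash
mkdir -p pics; ls
cat > h.py <<'E'
import numpy as np, cv2
from rig import manip
from scipy.spatial.transform import Rotation as R
def save(p,n,box=None,sc=1):
    im=p["image"][:,:,::-1]
    if box: im=im[box[1]:box[3],box[0]:box[2]]
    if sc!=1: im=cv2.resize(im,None,fx=sc,fy=sc,interpolation=cv2.INTER_CUBIC)
    cv2.imwrite("pics/"+n,im)
def proj(p,X):
    T=np.linalg.inv(p["pose"]);c=T[:3,:3]@np.array(X)+T[:3,3]
    return np.array([p["fx"]*c[0]/c[2]+p["cx"],p["fy"]*c[1]/c[2]+p["cy"]])
def ray(p,u,v):
    d=p["pose"][:3,:3]@np.array([(u-p["cx"])/p["fx"],(v-p["cy"])/p["fy"],1]);return p["pose"][:3,3],d/np.linalg.norm(d)
def atz(p,u,v,z):
    o,d=ray(p,u,v);return o+d*(z-o[2])/d[2]
E
python3 - <<'E'
from h import *
print("hold",manip.hold_point_z)
s=manip.get_state();print({k:np.round(v,4) for k,v in s.items()})
for c in("side","top","wrist"):
    p=manip.get_image(c);save(p,c+"0.png");print(c,np.round(p["pose"],3).tolist(),p["fx"],p["cx"],p["cy"])
    for t in ["slim_sinker_mid","slim_sinker_nose","slim_sinker_tail","thick_sinker_mid","funnel_mouth","funnel_throat","viscometer","steel_stand","key_top","tube_floor"]:
        print(t,[(np.round(r["xyz"],3).tolist(),round(r["confidence"],2)) for r in manip.search_frame(p,t)])
E
```

```text
pics
hold 0.0187
{'clock': np.float64(0.0), 'qpos': array([ 1.149 ,  0.2766,  1.5061,  0.    ,  1.3607, -0.121 ]), 'qd': array([ 0.0005, -0.    ,  0.002 , -0.0008,  0.0003, -0.0002]), 'effort': array([ 1.80000e-03, -4.16791e+01, -2.45802e+01,  1.00000e-04,
        1.09000e-02,  0.00000e+00]), 'position': array([0.1702, 0.5487, 0.2304]), 'ee_rot': array([ 0.6989,  0.1053,  0.6993, -0.1066]), 'contact_force': array([ 0.2411,  0.3449, -0.1758]), 'moment': array([-0.0051,  0.0007,  0.0665]), 'width': np.float64(0.0855)}
side [[0.512, -0.359, 0.78, -0.398], [-0.859, -0.21, 0.467, -0.639], [-0.005, -0.909, -0.416, 0.649], [0.0, 0.0, 0.0, 1.0]] 588.258823858196 316.10217274705303 243.7648143514801
slim_sinker_mid [([0.493, -0.312, 0.04], 0.85), ([0.408, -0.38, 0.039], 0.8), ([0.442, -0.262, 0.034], 0.76), ([0.4, -0.324, 0.038], 0.69)]
slim_sinker_nose [([0.412, -0.378, 0.036], 0.97), ([0.401, -0.321, 0.04], 0.91), ([0.49, -0.316, 0.034], 0.89), ([0.447, -0.26, 0.04], 0.56)]
slim_sinker_tail [([0.442, -0.256, 0.033], 0.87), ([0.4, -0.327, 0.037], 0.84), ([0.414, -0.379, 0.036], 0.71), ([0.49
[... 912 characters left out ...]
), ([0.496, -0.307, 0.056], 0.32)]
funnel_throat [([0.525, 0.165, 0.122], 0.79)]
viscometer [([0.522, 0.168, 0.121], 0.91)]
steel_stand [([0.525, 0.16, 0.123], 0.63)]
key_top [([0.472, 0.194, 0.183], 0.53)]
tube_floor [([0.521, 0.162, 0.118], 0.68)]
wrist [[0.297, 0.911, 0.287, 0.096], [0.955, -0.283, -0.089, 0.572], [0.0, 0.3, -0.954, 0.374], [0.0, 0.0, 0.0, 1.0]] 347.8910987962251 318.3048847155344 238.91497224912538
slim_sinker_mid []
slim_sinker_nose []
slim_sinker_tail []
thick_sinker_mid []
funnel_mouth [([0.438, 0.185, 0.016], 0.75)]
funnel_throat [([0.439, 0.178, 0.02], 0.74)]
viscometer [([0.44, 0.18, 0.019], 0.65)]
steel_stand []
key_top []
tube_floor [([0.44, 0.182, 0.019], 0.65)]
```

View pics/side0.png

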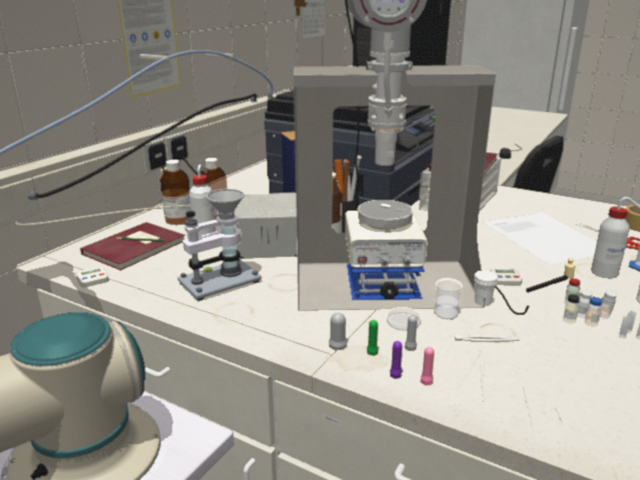

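View pics/top0.png

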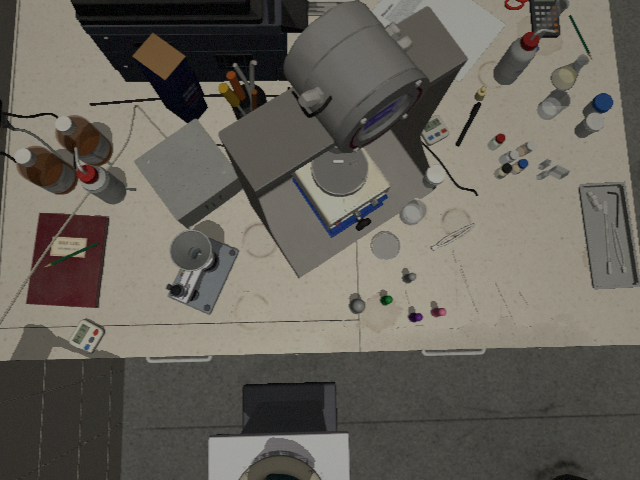

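View pics/wrist0.png

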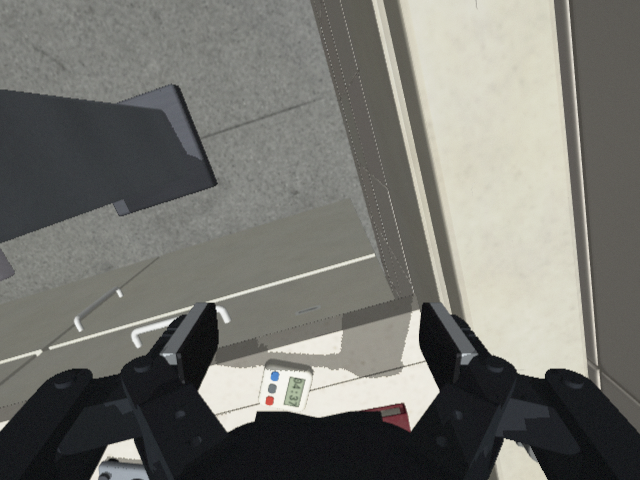

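The side view shows the thick grey sinker at (338,330) and the slim grey one at (411,332). The green, purple and pink look-alikes stand between and in front of them. In the top view the slim one is at (409,276), the funnel at (190,250) and the key at (175,290). Next I'll measure more precisely.

Run:
```python
from h import *
P={c:manip.get_image(c) for c in("side","top")}
from scipy.optimize import least_squares
# slim candidates region centroid bbox
for c,p in P.items():
    for t in ["slim_sinker_mid","thick_sinker_mid","viscometer","key_top","steel_stand"]:
        for r in manip.regions_of(p,t):
            ys,xs=np.nonzero(r["region"]); 
            col=p["image"][ys,xs].mean(0)
            print(c,t,round(r["confidence"],2),"c",xs.mean().round(1),ys.mean().round(1),"bb",xs.min(),ys.min(),xs.max(),ys.max(),len(xs),col.round())
save(P["side"],"s1.png",(320,300,460,400),5.5)
save(P["top"],"t1.png",(330,230,470,335),5.5)
save(P["top"],"t2.png",(150,215,260,320),5.5)
save(P["side"],"s2.png",(170,175,270,300),4.7)
```

```text
side slim_sinker_mid 0.75 c 397.0 358.8 bb 391 340 403 378 422 [115.  80. 133.]
side slim_sinker_mid 0.75 c 427.8 366.0 bb 421 347 434 384 417 [178. 112. 131.]
side slim_sinker_mid 0.71 c 411.7 333.7 bb 406 316 417 350 329 [129. 129. 126.]
side slim_sinker_mid 0.68 c 373.0 337.6 bb 367 319 378 354 358 [ 62. 125.  74.]
side thick_sinker_mid 0.61 c 338.0 331.7 bb 330 313 347 349 545 [130. 131. 127.]
side viscometer 0.89 c 216.5 249.0 bb 178 189 261 300 4914 [130. 131. 133.]
side key_top 0.45 c 190.5 214.9 bb 186 211 195 220 70 [63. 62. 62.]
top slim_sinker_mid 0.69 c 408.5 277.6 bb 403 273 414 282 84 [68. 68. 64.]
top slim_sinker_mid 0.69 c 437.9 311.2 bb 431 306 445 316 136 [103.  65.  73.]
top slim_sinker_mid 0.65 c 414.8 316.7 bb 409 313 421 320 84 [47. 21. 62.]
top thick_sinker_mid 0.63 c 356.3 306.0 bb 349 299 364 313 192 [83. 83. 79.]
top thick_sinker_mid 0.53 c 174.4 289.9 bb 170 285 179 295 80 [26. 26. 26.]
top viscometer 0.89 c 199.0 268.9 bb 166 230 237 312 3957 [89. 91. 89.]
top key_top 0.49 c 174.3 289.9 bb 170 286 179 294 74 [26. 25. 26.]
```

View pics/t1.png

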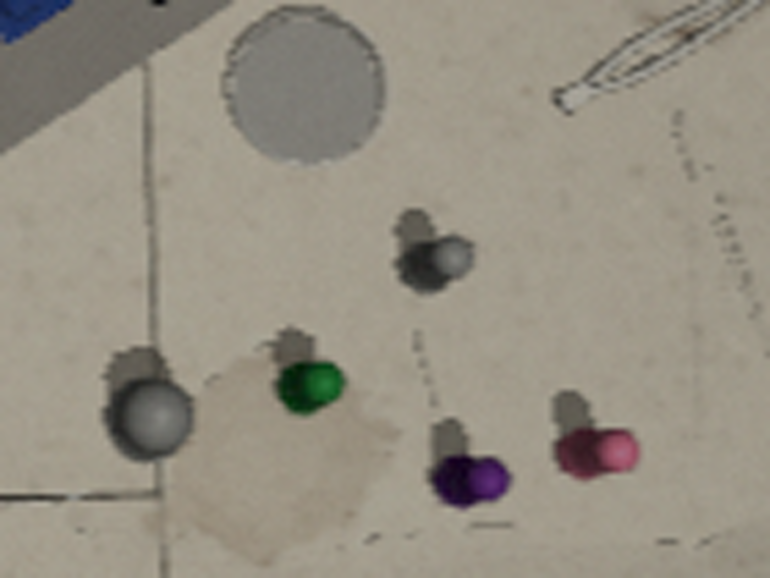

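View pics/t2.png

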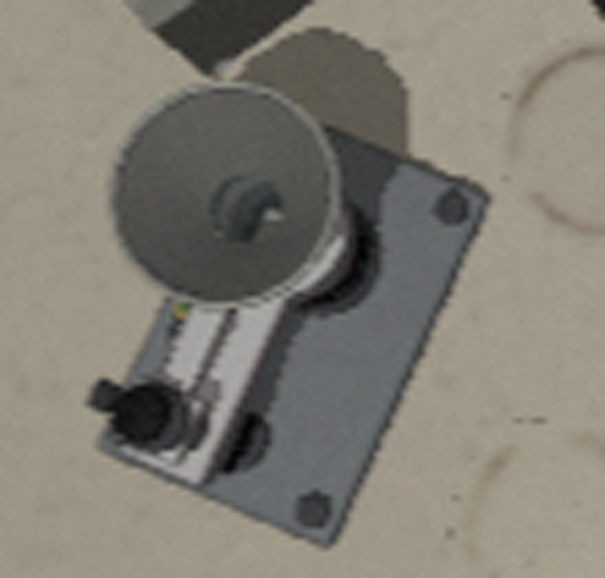

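View pics/s2.png

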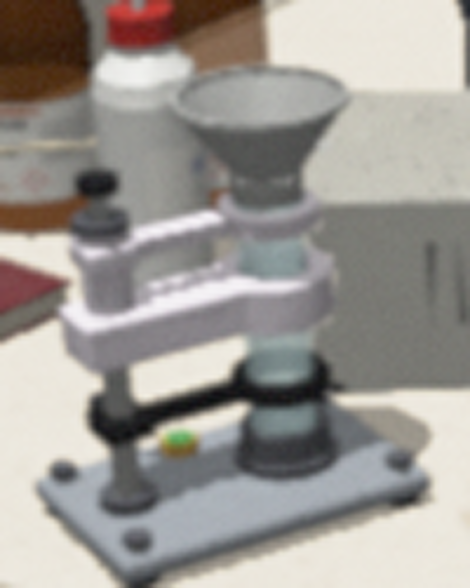

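View pics/s1.png

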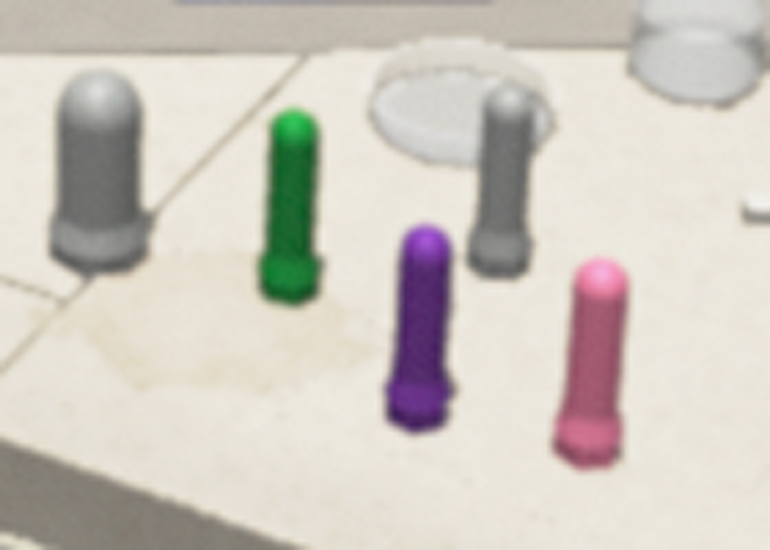

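The zooms give clean pixels. In the top view the rim centre is about (191.5,250.1), the key (175.8,289.7) and the slim nose (412.9,276.7). In the side view the rim is at (225.5,195.6), the key (190.6,214.4) and the slim nose (412.2,318.7).

Run:
```python
from h import *
P={c:manip.get_image(c) for c in("side","top")}
def show(n,c,u,v,z): print(n,c,np.round(atz(P[c],u,v,z),4))
show("slimnose","top",412.9,276.7,.063);show("slimnose","side",412.2,318.7,.063)
show("slimtail","top",407.3,279,.004);show("slimtail","side",410.5,347,.004)
show("rim","top",191.5,250.1,.21);show("rim","side",225.5,195.6,.21)
show("key","top",175.8,289.7,.188);show("key","side",190.6,214.4,.188)
for n,u,v,z in [("dish",385,245,.01),("thick",358.5,304.5,.057),("green",388.5,299.7,.063),("purple",418.9,317.3,.063),("st base front-left",300,277,.02),("corner box",243,187,.0)]: show(n,"top",u,v,z)
for u,v in [(219,135),(302,92),(334,140),(258,191),(400,18),(467,42)]: show("standtop","top",u,v,.47)
for u,v,z in[(299,307,0),(478,305,0),(296,70,.47),(492,70,.47),(295,80,.47)]: show("stand side","side",u,v,z)
cv2.imwrite("pics/t3.png",cv2.resize(P["top"]["image"][60:300,200:480,::-1],None,fx=2.4,fy=2.4))
```

```text
slimnose top [ 0.4996 -0.313   0.063 ]
slimnose side [ 0.5018 -0.308   0.063 ]
slimtail top [ 0.4993 -0.3119  0.004 ]
slimtail side [ 0.4963 -0.3109  0.004 ]
rim top [0.5491 0.1572 0.21  ]
rim side [0.5429 0.156  0.21  ]
key top [0.4729 0.192  0.188 ]
key side [0.4608 0.186  0.188 ]
dish top [ 0.5817 -0.261   0.01  ]
thick top [ 0.4396 -0.1872  0.057 ]
green top [ 0.4487 -0.2549  0.063 ]
purple top [ 0.4079 -0.3218  0.063 ]
st base front-left top [ 0.508  -0.0556  0.02  ]
corner box top [0.7334 0.0803 0.    ]
standtop top [0.6887 0.0613 0.47  ]
standtop top [ 0.7573 -0.067   0.47  ]
standtop top [ 0.6783 -0.1148  0.47  ]
standtop top [0.5995 0.0021 0.47  ]
standtop top [ 0.8819 -0.2267  0.47  ]
standtop top [ 0.8394 -0.3324  0.47  ]
stand side side [ 0.5199 -0.0449  0.    ]
stand side side [ 0.7221 -0.3733  0.    ]
stand side side [0.6582 0.0408 0.47  ]
stand side side [ 0.853  -0.3106  0.47  ]
stand side side [ 0.5503 -0.026   0.47  ]
```

View pics/t3.png

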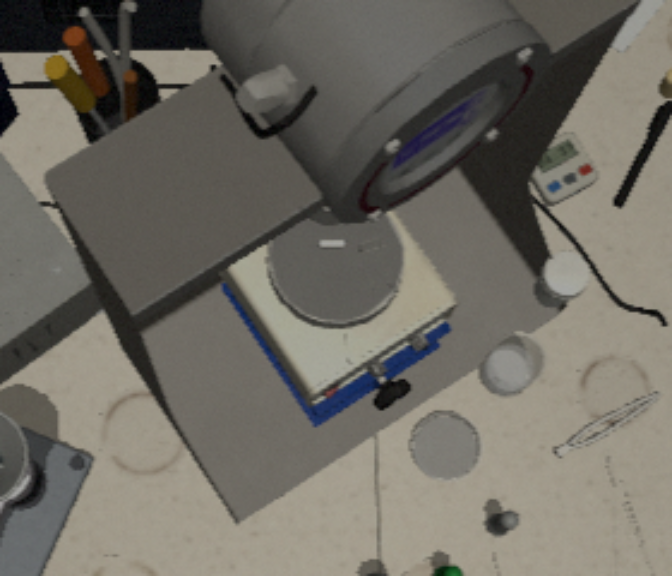

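```bash
cat >> h.py <<'E'
def Rt(s=None):
    s=s or manip.get_state();q=s["ee_rot"];return R.from_quat([q[1],q[2],q[3],q[0]]).as_matrix()
def yang(s=None):
    r=Rt(s);return np.degrees(np.arctan2(r[1,1],r[0,1]))
def plan(X,jaw=None):
    "X world TCP target, jaw: wanted world heading deg of tool y (mod 180)"
    s=manip.get_state();r=Rt(s);d=r.T@(np.array(X)-s["position"])*1000
    print("clock",round(float(s["clock"]),2),"pos",np.round(s["position"],4),"toolx",np.round(r[:,0],3),"tooly heading",yang(s).round(2),"q6",s["qpos"][5].round(3),"F",np.round(s["contact_force"],1),"w",round(float(s["width"]),4))
    print("shift mm",np.round(d,1))
    if jaw is not None:
        t=(yang(s)-jaw+90)%180-90; print("turn deg",round(t,1),"(tool x is down: +turn lowers heading)")
E
python3 - <<'E'
from h import *
plan([.4995,-.311,.14],42)
print(Rt().round(3))
E
```

```text
clock 2.35 pos [0.1704 0.5492 0.2313] toolx [-0.  0. -1.] tooly heading 72.76 q6 -0.121 F [-0.  -1.1 -0.4] w 0.0856
shift mm [  91.3 -724.1  569.2]
turn deg 30.8 (tool x is down: +turn lowers heading)
[[-0.     0.296  0.955]
 [ 0.     0.955 -0.296]
 [-1.     0.    -0.   ]]
```

Emit:
step_arm(
  targets=[
    [[20,-180,142],8],
    [[60,-540,425],23],
    [[91,-724,569],31],
    [[91,-724,569],31],
    [[91,-724,569],31],
    [[91,-724,569],31],
    [[91,-724,569],31],
    [[91,-724,569],31],
    [[91,-724,569],31],
    [[91,-724,569],31],
    [[91,-724,569],31],
    [[91,-724,569],31],
    [[91,-724,569],31],
    [[91,-724,569],31],
    [[91,-724,569],31],
    [[91,-724,569],31],
    [[91,-724,569],31],
    [[91,-724,569],31],
    [[91,-724,569],31],
    [[91,-724,569],31],
  ],
  grip=0.45,
)

```text
clock: 4.35
position: [0.5006, -0.3149, 0.1394]
ee_rot: [0.645, 0.29, 0.644, -0.29]
contact_force: [-0.7, 1.2, -0.1]
width: 0.0469
```

Run:
```python
from h import *
plan([.4995,-.311,.04],42)
p=manip.get_image("wrist");save(p,"w1.png")
for r in manip.search_frame(p,"slim_sinker_mid"): print(np.round(r["xyz"],4),round(r["confidence"],2))
print(proj(p,[.4995,-.311,.063]).round(1),proj(p,[.4995,-.311,.0]).round(1))
```

```text
clock 4.35 pos [ 0.5006 -0.3149  0.1394] toolx [ 0.001 -0.002 -1.   ] tooly heading 41.59 q6 -1.404 F [-0.7  1.2 -0.1] w 0.0469
shift mm [99.4  1.8 -3.9]
turn deg -0.4 (tool x is down: +turn lowers heading)
[ 0.4106 -0.3141  0.0618] 0.84
[ 0.4182 -0.3713  0.0519] 0.83
[ 0.4463 -0.249   0.0673] 0.65
[322.5 246.3] [321.7 222. ]
```

View pics/w1.png

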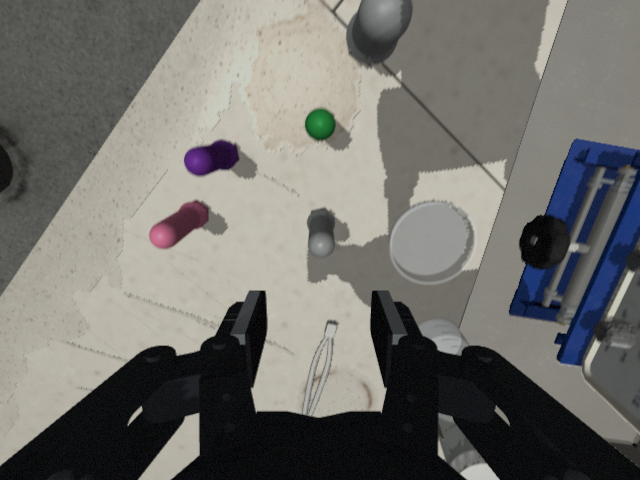

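The slim sinker's nose shows at (320,246), and I predicted (322.5,246.3). The jaws straddle it and the look-alikes are clear. I'll lower and grip it.

Emit:
step_arm(
  targets=[
    [[0,1,-4],0],
    [[30,1,-4],0],
    [[60,1,-4],0],
    [[85,1,-4],0],
    [[100,1,-4],0],
    [[107,1,-4],0],
    [[107,1,-4],0],
    [[107,1,-4],0],
  ],
)

```text
clock: 5.25
position: [0.4979, -0.3069, 0.0343]
ee_rot: [0.646, 0.289, 0.645, -0.289]
contact_force: [0.2, 0.2, -0.3]
width: 0.0467
```

Emit:
step_arm(
  targets=[
    [[0,0,0],0],
    [[0,0,0],0],
    [[0,0,0],0],
    [[0,0,0],0],
    [[0,0,0],0],
    [[0,0,0],0],
  ],
  grip=1,
  grip_force=40,
)

```text
clock: 5.85
position: [0.498, -0.3076, 0.0343]
ee_rot: [0.646, 0.289, 0.645, -0.289]
contact_force: [-0.0, 1.0, 5.3]
width: 0.0164
```

Emit:
step_arm(
  targets=[
    [[-20,0,0],0],
    [[-60,0,0],0],
    [[-100,0,0],0],
    [[-100,0,0],0],
  ],
)

```text
clock: 6.25
position: [0.5005, -0.3097, 0.1388]
ee_rot: [0.649, 0.288, 0.641, -0.29]
contact_force: [0.7, -1.7, -1.2]
width: 0.0164
```

Run:
```python
from h import *
plan([.415,-.07,.135],90)
p=manip.get_image("side");save(p,"s3.png",(320,200,520,400),3)
```

```text
clock 6.25 pos [ 0.5005 -0.3097  0.1388] toolx [ 0.009 -0.007 -1.   ] tooly heading 41.76 q6 -1.401 F [ 0.7 -1.7 -1.2] w 0.0164
shift mm [   1.3   95.9 -235.7]
turn deg -48.2 (tool x is down: +turn lowers heading)
```

View pics/s3.png

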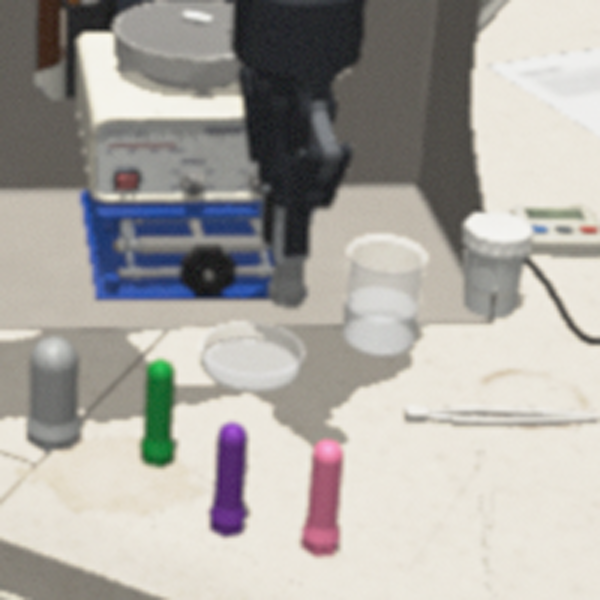

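It's held upright, with the tail showing below the fingertips. I'll carry it over the others to the free bench.

Emit:
step_arm(
  targets=[
    [[0,10,-25],-8],
    [[0,25,-65],-16],
    [[1,45,-105],-24],
    [[1,60,-150],-32],
    [[1,78,-190],-40],
    [[1,92,-225],-46],
    [[1,96,-236],-48],
    [[1,96,-236],-48],
    [[1,96,-236],-48],
    [[1,96,-236],-48],
  ],
)

```text
clock: 7.3
position: [0.4128, -0.0685, 0.1321]
ee_rot: [0.707, 0.002, 0.707, -0.002]
contact_force: [-0.3, -0.2, -2.2]
width: 0.0163
```

Run:
```python
from h import *
plan([.415,-.07,.0355],90)
```

```text
clock 7.3 pos [ 0.4128 -0.0685  0.1321] toolx [ 0.    -0.001 -1.   ] tooly heading 89.67 q6 -1.895 F [-0.3 -0.2 -2.2] w 0.0163
shift mm [96.6 -1.4  2.2]
turn deg -0.3 (tool x is down: +turn lowers heading)
```

Emit:
step_arm(
  targets=[
    [[30,0,0],0],
    [[60,0,0],0],
    [[80,0,0],0],
    [[90,0,0],0],
    [[94,0,0],0],
    [[95,0,0],0],
    [[95,0,0],0],
  ],
)

```text
clock: 8.0
position: [0.4127, -0.0677, 0.0379]
ee_rot: [0.708, 0.001, 0.707, -0.002]
contact_force: [-0.1, -0.6, -0.6]
width: 0.0167
```

Emit:
step_arm(
  targets=[
    [[1.5,0,0],0],
    [[3,0,0],0],
    [[4,0,0],0],
    [[4,0,0],0],
  ],
)

```text
clock: 8.4
position: [0.4124, -0.0674, 0.0343]
ee_rot: [0.708, 0.001, 0.707, -0.002]
contact_force: [-0.6, -0.3, 6.7]
width: 0.0162
```

Emit:
step_arm(
  targets=[
    [[0,0,0],0],
    [[0,0,0],0],
    [[0,0,0],0],
    [[0,0,0],0],
    [[-5,0,0],0],
    [[-12,0,0],0],
    [[-14,0,0],0],
    [[-14,0,0],0],
  ],
  grip=0.3,
)

```text
clock: 9.2
position: [0.4123, -0.0674, 0.0479]
ee_rot: [0.708, 0.001, 0.707, -0.002]
contact_force: [0.4, -0.1, -0.5]
width: 0.0597
```

Run:
```python
from h import *
plan([.415,-.07,.0355],90)
p=manip.get_image("wrist");save(p,"w2.png")
p=manip.get_image("side");save(p,"s4.png",(230,180,430,380),3)
```

```text
clock 9.2 pos [ 0.4123 -0.0674  0.0479] toolx [ 0.001 -0.    -1.   ] tooly heading 89.77 q6 -1.896 F [ 0.4 -0.1 -0.5] w 0.0597
shift mm [12.4 -2.6  2.7]
turn deg -0.2 (tool x is down: +turn lowers heading)
```

View pics/w2.png

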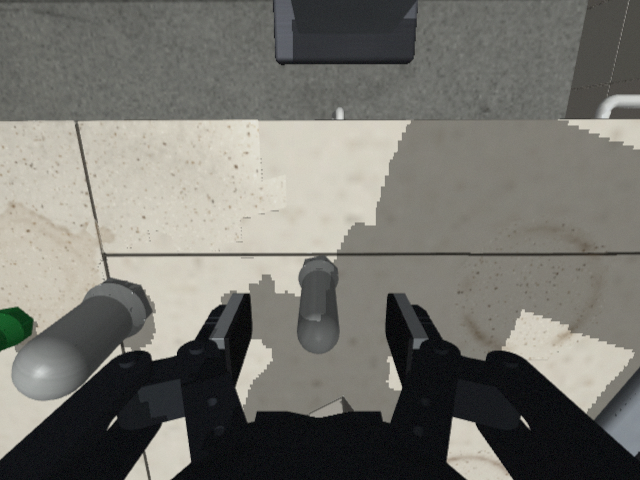

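View pics/s4.png

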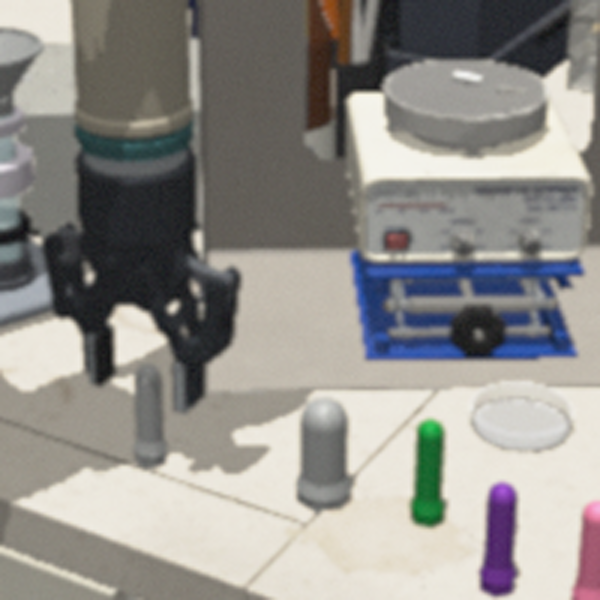

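It stands free between the jaws, with the thick sinker well to the left. I'll push it over toward +y, slowly.

Emit:
step_arm(
  targets=[
    [[3,8,0],0],
    [[3,16,0],0],
    [[3,20,0],0],
    [[3,22,0],0],
    [[3,24,0],0],
    [[3,26,0],0],
    [[3,28,0],0],
    [[3,30,0],0],
    [[3,32,0],0],
    [[3,34,0],0],
    [[3,36,0],0],
    [[3,38,0],0],
    [[3,40,0],0],
    [[3,42,0],0],
    [[3,44,0],0],
    [[3,44,0],0],
    [[3,44,0],0],
    [[3,44,0],0],
  ],
)

```text
clock: 11.1
position: [0.4121, -0.0233, 0.0443]
ee_rot: [0.707, 0.001, 0.707, -0.001]
contact_force: [0.1, 0.8, -1.5]
width: 0.0596
```

Run:
```python
from h import *
plan([.415,-.07,.12],0)
p=manip.get_image("wrist");save(p,"w3.png")
p=manip.get_image("side");save(p,"s5.png",(200,180,400,380),3)
```

```text
clock 11.1 pos [ 0.4121 -0.0233  0.0443] toolx [ 0.  0. -1.] tooly heading 89.77 q6 -1.792 F [ 0.1  0.8 -1.5] w 0.0596
shift mm [-75.7 -46.7   3.1]
turn deg 89.8 (tool x is down: +turn lowers heading)
```

View pics/w3.png

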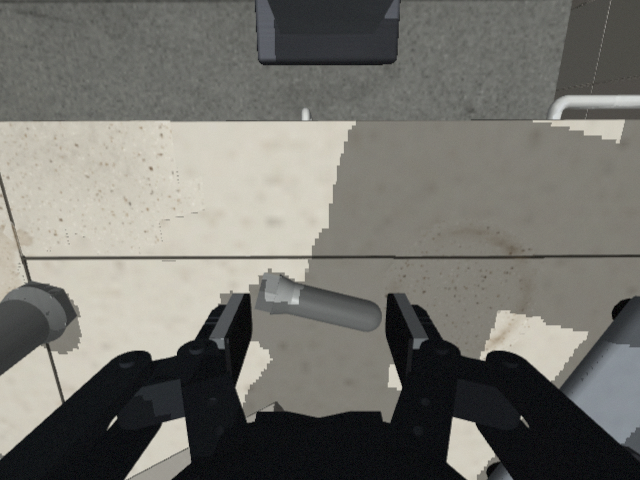

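View pics/s5.png

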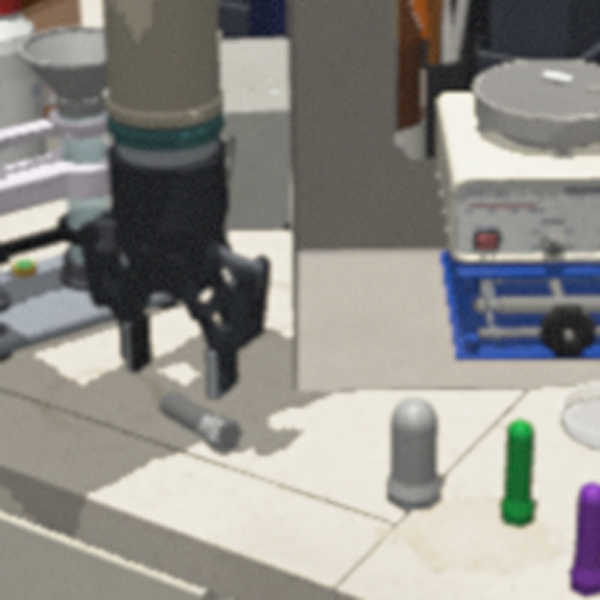

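The sinker lies down, tail at (272,290) and nose at (378,318) in the wrist view. I'll compute its pose.

Run:
```python
from h import *
p=manip.get_image("wrist");save(p,"w3z.png",(230,250,410,350),4.4)
r=manip.regions_of(p,"slim_sinker_mid")
for x in r:
    ys,xs=np.nonzero(x["region"]);print(x["confidence"],xs.mean(),ys.mean(),len(xs))
for u,v in[(262,290),(272,290),(382,319)]: print(atz(p,u,v,.0095).round(4))
```

```text
0.9 316.2567947516401 303.86082474226805 4268
[ 0.4194 -0.0548  0.0095]
[ 0.4194 -0.0492  0.0095]
[0.4381 0.0133 0.0095]
```

View pics/w3z.png

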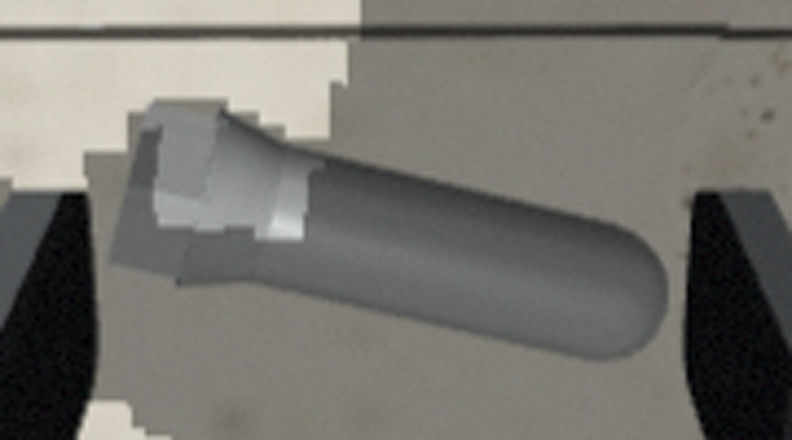

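Run:
```python
from h import *
p=manip.get_image("wrist")
a=atz(p,260.7,293.2,.0095);b=atz(p,381.6,316.4,.0095);d=b-a
print(a.round(4),b.round(4),np.linalg.norm(d).round(4),np.degrees(np.arctan2(d[1],d[0])).round(1))
h=np.degrees(np.arctan2(d[1],d[0]))
m=(a+b)/2;u=d/np.linalg.norm(d)
print("mid",m.round(4),"tail",(m-.036*u).round(4))
t=m-.036*u-0.006*u
plan([t[0],t[1],.12],h-90)
```

```text
[ 0.4214 -0.0556  0.0095] [0.4364 0.013  0.0095] 0.0702 77.7
mid [ 0.4289 -0.0213  0.0095] tail [ 0.4212 -0.0565  0.0095]
clock 11.35 pos [ 0.412  -0.0233  0.0443] toolx [ 0.  0. -1.] tooly heading 89.76 q6 -1.792 F [-0.3 -0.4  1.2] w 0.0595
shift mm [-75.7 -39.    8.1]
turn deg -77.9 (tool x is down: +turn lowers heading)
```

Emit:
step_arm(
  targets=[
    [[-25,0,0],0],
    [[-60,-10,2],8],
    [[-76,-25,5],17],
    [[-76,-39,8],26],
    [[-76,-39,8],34],
    [[-76,-39,8],43],
    [[-76,-39,8],51],
    [[-76,-39,8],60],
    [[-76,-39,8],68],
    [[-76,-39,8],77],
    [[-76,-39,8],85],
    [[-76,-39,8],94],
    [[-76,-39,8],102],
    [[-76,-39,8],102],
    [[-76,-39,8],102],
    [[-76,-39,8],102],
  ],
  grip=0.45,
)

```text
clock: 12.95
position: [0.4198, -0.0623, 0.1203]
ee_rot: [0.444, 0.55, 0.444, -0.55]
contact_force: [-1.1, -0.1, 0.2]
width: 0.0472
```

Run:
```python
from h import *
plan([.415,-.07,.12],-12.3)
p=manip.get_image("wrist");save(p,"w4.png");save(p,"w4z.png",(240,150,400,270),5)
print(proj(p,[0.4212,-.0565,.0095]),proj(p,[.4289,-.0213,.0095]))
```

```text
clock 12.95 pos [ 0.4198 -0.0623  0.1203] toolx [ 0.  0. -1.] tooly heading -12.12 q6 -0.1 F [-1.1 -0.1  0.2] w 0.0472
shift mm [ 0.3 -3.1  8.6]
turn deg 0.2 (tool x is down: +turn lowers heading)
[320.3632866  227.50679128] [320.62264375 179.56364788]
```

View pics/w4.png

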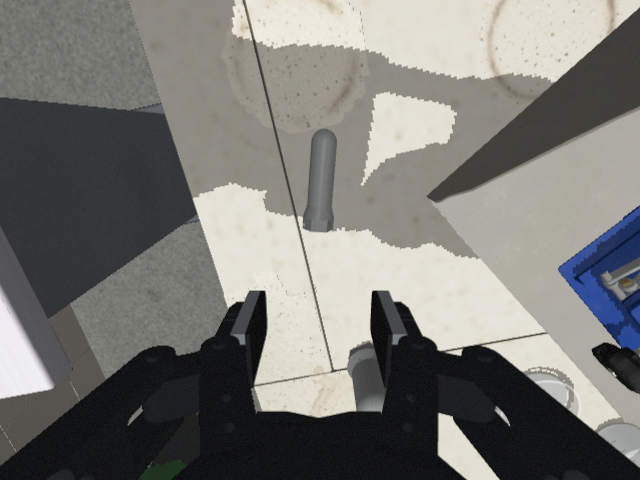

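View pics/w4z.png

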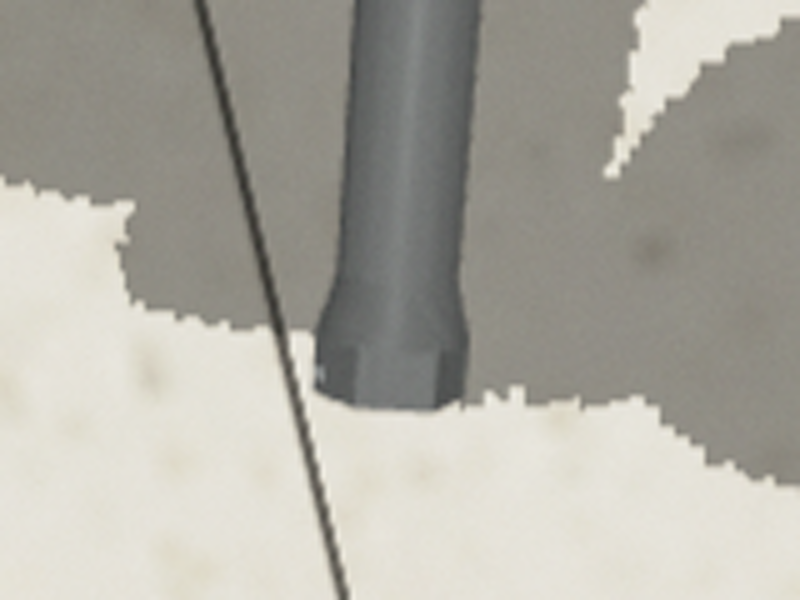

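Run:
```python
from h import *
p=manip.get_image("wrist")
save(p,"w4n.png",(240,110,400,230),5)
b=atz(p,323.7,129,.0095);print(p["pose"][:3,3].round(3))
for z in(.0,.0095,.02):
    a=atz(p,318.2,231.4,z);d=b-a
    print(z,a.round(4),b.round(4),np.linalg.norm(d[:2]).round(4),np.degrees(np.arctan2(d[1],d[0])).round(1))
```

```text
[0.435 0.013 0.263]
0.0 [ 0.4184 -0.0619  0.    ] [0.4383 0.0124 0.0095] 0.0769 75.0
0.0095 [ 0.419  -0.0592  0.0095] [0.4383 0.0124 0.0095] 0.0741 74.9
0.02 [ 0.4196 -0.0562  0.02  ] [0.4383 0.0124 0.0095] 0.071 74.8
```

View pics/w4n.png

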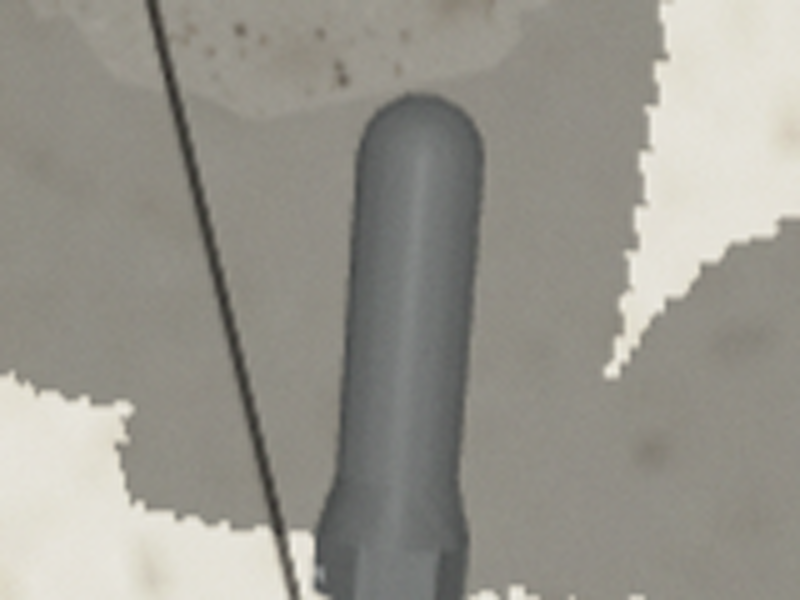

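Run:
```python
from h import *
plan([.4190,-.0620,.004],-15.0)
```

```text
clock 13.05 pos [ 0.4198 -0.0623  0.1203] toolx [ 0.  0. -1.] tooly heading -12.17 q6 -0.099 F [ 0.7  0.2 -0.2] w 0.0469
shift mm [ 1.163e+02 -8.000e-01 -1.000e-01]
turn deg 2.8 (tool x is down: +turn lowers heading)
```

Emit:
step_arm(
  targets=[
    [[25,0,0],3],
    [[60,-1,0],3],
    [[90,-1,0],3],
    [[103,-1,0],3],
    [[108,-1,0],3],
    [[108,-1,0],3],
    [[108,-1,0],3],
  ],
)

```text
clock: 13.75
position: [0.4197, -0.0623, 0.0129]
ee_rot: [0.43, 0.562, 0.429, -0.561]
contact_force: [0.5, 0.6, -0.1]
width: 0.0472
```

Run:
```python
from h import *
plan([.4190,-.0620,.004],-15.0)
p=manip.get_image("wrist");save(p,"w5.png")
```

```text
clock 13.75 pos [ 0.4197 -0.0623  0.0129] toolx [ 0.002 -0.    -1.   ] tooly heading -15.22 q6 -0.046 F [ 0.5  0.6 -0.1] w 0.0472
shift mm [ 8.9 -0.7 -0.1]
turn deg -0.2 (tool x is down: +turn lowers heading)
```

View pics/w5.png

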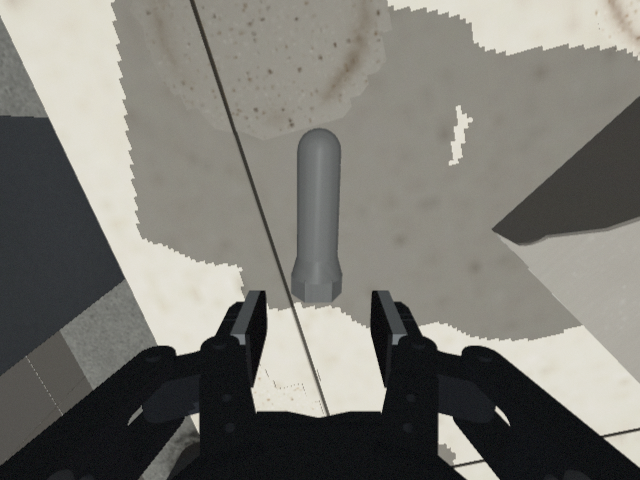

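Axis aligned, and the pads overlap about 5 mm of the hexagonal tail (tail end at row 303, pad edge at row 290). I'll grip it here lightly, so the nose can swing down as I lift.

Emit:
step_arm(
  targets=[
    [[4,0,0],0],
    [[7,0,0],0],
    [[7,0,0],0],
  ],
)

```text
clock: 14.1
position: [0.4187, -0.062, 0.0052]
ee_rot: [-0.429, -0.562, -0.429, 0.562]
contact_force: [-0.7, -0.4, 0.2]
width: 0.0472
```

Emit:
step_arm(
  targets=[
    [[0,0,0],0],
    [[0,0,0],0],
    [[0,0,0],0],
    [[0,0,0],0],
    [[0,0,0],0],
  ],
  grip=1,
  grip_force=20,
)

```text
clock: 14.6
position: [0.419, -0.0621, 0.0054]
ee_rot: [0.429, 0.562, 0.429, -0.562]
contact_force: [-0.1, 0.7, 2.8]
width: 0.0206
```

Run:
```python
from h import *
plan([.4190,-.0620,.004],-15.0)
p=manip.get_image("wrist");save(p,"w6.png")
```

```text
clock 14.6 pos [ 0.419  -0.0621  0.0054] toolx [ 0. -0. -1.] tooly heading -15.24 q6 -0.046 F [-0.1  0.7  2.8] w 0.0206
shift mm [ 1.4 -0.1 -0.1]
turn deg -0.2 (tool x is down: +turn lowers heading)
```

View pics/w6.png

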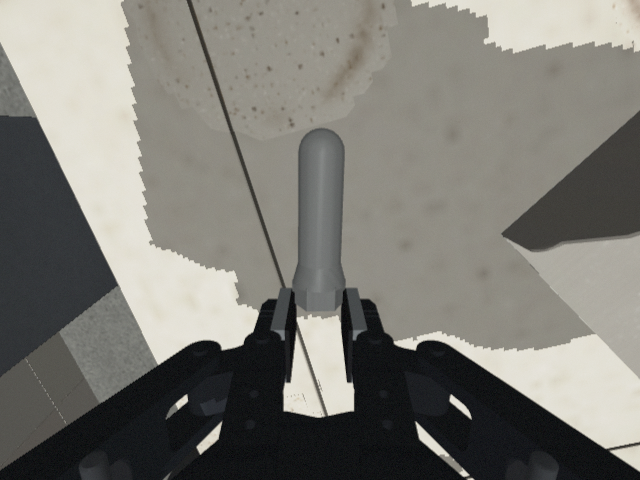

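Emit:
step_arm(
  targets=[
    [[-5,0,0],0],
    [[-15,0,0],0],
    [[-30,0,0],0],
    [[-45,0,0],0],
    [[-60,0,0],0],
    [[-75,0,0],0],
    [[-85,0,0],0],
    [[-90,0,0],0],
    [[-90,0,0],0],
  ],
)

```text
clock: 15.55
position: [0.4192, -0.0621, 0.0959]
ee_rot: [0.43, 0.562, 0.429, -0.562]
contact_force: [-0.2, 0.2, -0.6]
width: 0.0206
```

Run:
```python
from h import *
plan([.4190,-.0620,.004],-15.0)
p=manip.get_image("wrist");save(p,"w7.png")
p=manip.get_image("side");save(p,"s7.png",(200,180,400,380),3)
```

```text
clock 15.55 pos [ 0.4192 -0.0621  0.0959] toolx [ 0.001 -0.    -1.   ] tooly heading -15.23 q6 -0.046 F [-0.2  0.2 -0.6] w 0.0206
shift mm [91.9 -0.3 -0.1]
turn deg -0.2 (tool x is down: +turn lowers heading)
```

View pics/w7.png

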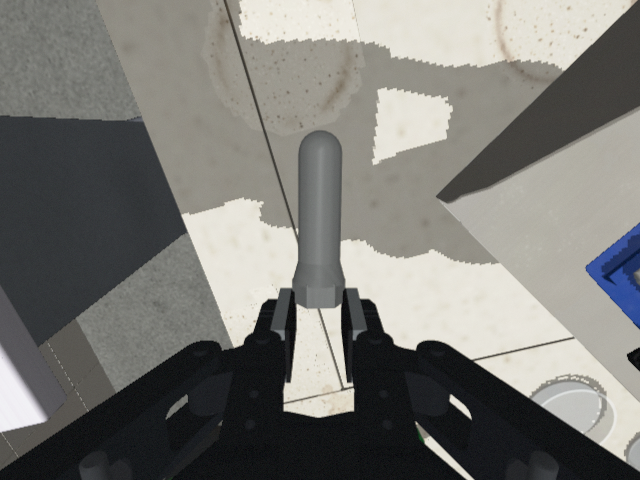

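View pics/s7.png

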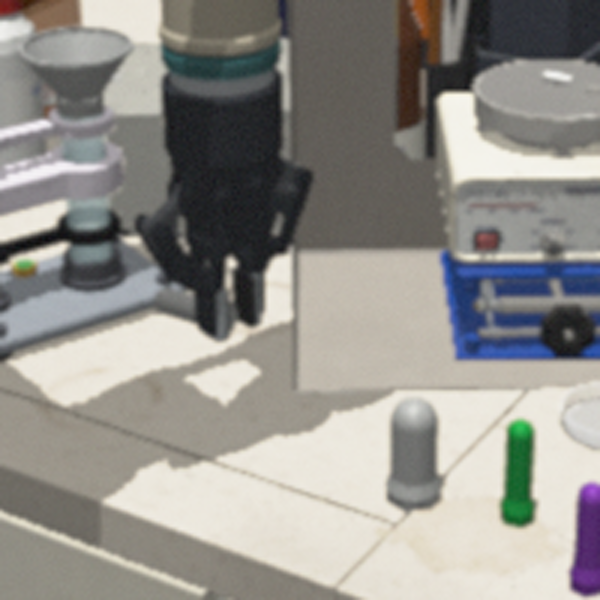

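It's held by the tail but still horizontal, with the nose at (320,131) in the wrist view. I'll try shaking it vertically to overcome the grip's friction.

Emit:
step_arm(
  targets=[
    [[-40,0,0],0],
    [[0,0,0],0],
    [[-50,0,0],0],
    [[0,0,0],0],
    [[-50,0,0],0],
    [[0,0,0],0],
    [[-50,0,0],0],
    [[-50,0,0],0],
  ],
)

```text
clock: 16.45
position: [0.4188, -0.062, 0.1442]
ee_rot: [-0.428, -0.561, -0.43, 0.563]
contact_force: [1.4, -1.9, 0.7]
width: 0.02
```

Run:
```python
from h import *
plan([.4190,-.0620,.004],-15.0)
p=manip.get_image("wrist");save(p,"w8.png",(180,100,460,330),2)
```

```text
clock 16.45 pos [ 0.4188 -0.062   0.1442] toolx [-0.003  0.001 -1.   ] tooly heading -15.23 q6 -0.046 F [ 1.4 -1.9  0.7] w 0.02
shift mm [140.2   0.7  -0. ]
turn deg -0.2 (tool x is down: +turn lowers heading)
```

View pics/w8.png

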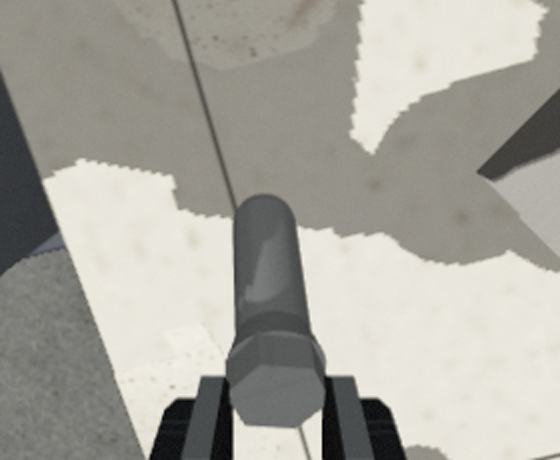

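It swung: the tail face now shows at (318,297) and the nose at (312,202). I'll check the lean from the side.

Run:
```python
from h import *
p=manip.get_image("side");save(p,"s8.png",(200,160,360,320),4)
# predicted nose px for lean angles in wrist view; camera in tool frame
w=manip.get_image("wrist");s=manip.get_state();r=Rt(s)
g=s["position"]-r[:,0]*0.0085   # pivot
ax=r[:,2]  # horizontal dir toward nose?
print(ax.round(2))
for a in (30,45,60,75,90):
    d=np.cos(np.radians(a))*ax+np.sin(np.radians(a))*r[:,0]
    t=g+ax*0.008
    print(a,proj(w,t+d*.0675).round(1),proj(p,t+d*.0675).round(1),proj(p,t).round(1))
```

```text
[-0.26 -0.96 -0.  ]
30 [319.8 386.6] [300.9 290.7] [279.6 264.2]
45 [319.8 356. ] [297.1 295.3] [279.6 264.2]
60 [319.8 326.5] [292.2 297.6] [279.6 264.2]
75 [319.8 298.2] [286.6 297.7] [279.6 264.2]
90 [319.8 271.3] [280.6 295.5] [279.6 264.2]
```

View pics/s8.png

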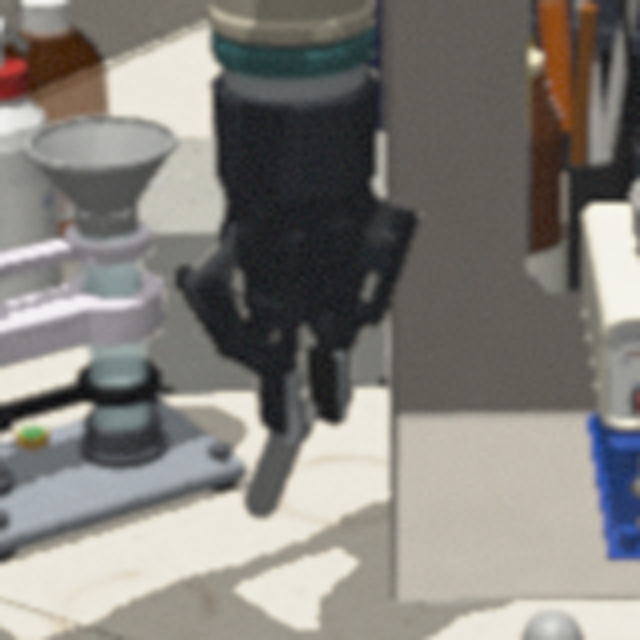

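Run:
```python
from h import *
p=manip.get_image("side")
w=manip.get_image("wrist");s=manip.get_state();r=Rt(s)
g=s["position"]-r[:,0]*0.0085
ax=-r[:,2]
for a in (30,45,60,75,90):
    d=np.cos(np.radians(a))*ax+np.sin(np.radians(a))*r[:,0]
    t=g+ax*0.008
    print(a,proj(w,t+d*.0675).round(1),proj(p,t+d*.0675).round(1))
```

```text
30 [320.7 152.2] [255.5 267.4]
45 [320.5 171.9] [259.2 275.4]
60 [320.4 195. ] [263.9 282.6]
75 [320.3 220.3] [269.3 288.4]
90 [320.2 247.1] [275.1 292.6]
```

Lean is about 27° from vertical, already acceptable. A few more shakes should bring it closer to plumb.

Emit:
step_arm(
  targets=[
    [[-50,0,0],0],
    [[0,0,0],0],
    [[-50,0,0],0],
    [[0,0,0],0],
    [[-50,0,0],0],
    [[0,0,0],0],
    [[-50,0,0],0],
    [[-50,0,0],0],
  ],
)

```text
clock: 17.5
position: [0.4166, -0.0613, 0.1944]
ee_rot: [-0.428, -0.561, -0.43, 0.563]
contact_force: [2.1, -1.0, 0.0]
width: 0.02
```

Run:
```python
from h import *
plan([.42,-.062,.31],-15.0)
p=manip.get_image("wrist");save(p,"w9.png",(180,100,460,330),2)
p=manip.get_image("side");save(p,"s9.png",(200,140,360,300),4)
```

```text
clock 17.5 pos [ 0.4166 -0.0613  0.1944] toolx [-0.003  0.001 -1.   ] tooly heading -15.23 q6 -0.046 F [ 2.1 -1.   0. ] w 0.02
shift mm [-115.6    3.    -0.2]
turn deg -0.2 (tool x is down: +turn lowers heading)
```

View pics/w9.png

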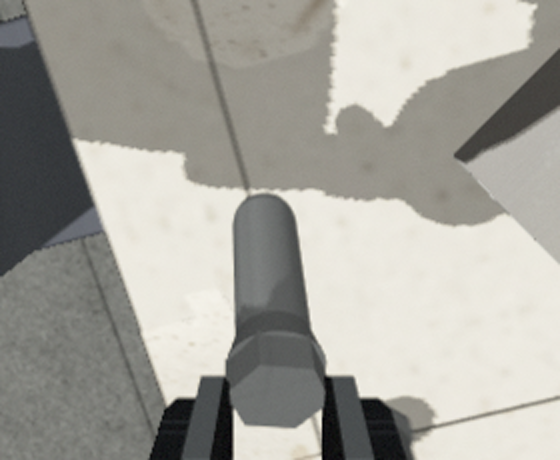

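View pics/s9.png

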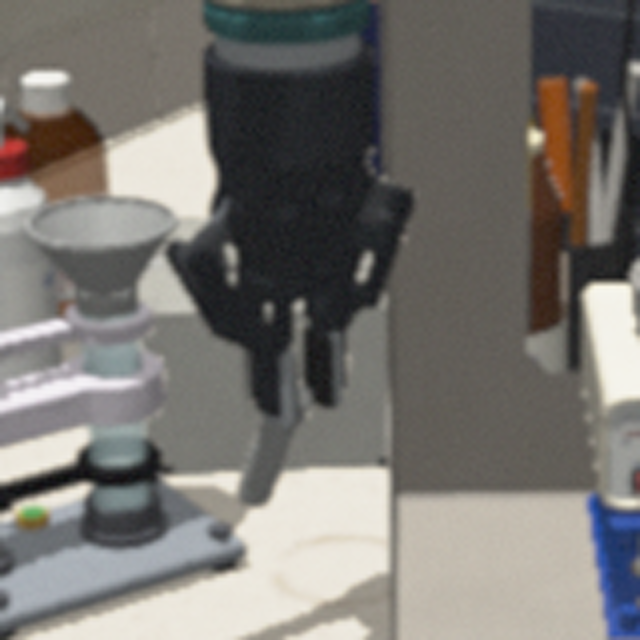

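```bash
cat >> h.py <<'E'
def tri(*obs):
    A=np.zeros((3,3));b=np.zeros(3)
    for p,u,v in obs:
        o,d=ray(p,u,v);M=np.eye(3)-np.outer(d,d);A+=M;b+=M@o
    X=np.linalg.solve(A,b);return X,[np.round(proj(p,X)-[u,v],1).tolist() for p,u,v in obs]
E
python3 - <<'E'
from h import *
p=manip.get_image("side");w=manip.get_image("wrist")
X,e=tri((p,264.3,262.5),(w,312.5,212.5));print("nose centre",X.round(4),e)
s=manip.get_state();print("in tool mm",(Rt(s).T@(X-s["position"])*1000).round(1))
T,e=tri((w,318.3,297.5),(w,318.3,297.5)) if 0 else (None,None)
# tail end at depth: print tail-face centre assuming 63 mm from nose centre
o,d=ray(w,318.3,296.5)
for t in np.arange(.08,.16,.004):
    q=o+d*t
    L=np.linalg.norm(q-X)
    if abs(L-.063)<.006: print(round(t,3),(Rt(s).T@(q-s["position"])*1000).round(1),L.round(4), "lean",np.degrees(np.arccos((q-X)[2]/L)).round(1))
E
```

```text
nose centre [ 0.4228 -0.0303  0.1447] [[0.2, -0.0], [-0.4, -0.3]]
in tool mm [ 50.9  -4.8 -31.7]
0.144 [-14.   -1.2 -11.6] 0.068 lean 17.4
0.148 [-10.5  -1.2  -9.8] 0.0652 lean 19.9
0.152 [-6.9 -1.2 -8. ] 0.0625 lean 22.5
0.156 [-3.3 -1.2 -6.2] 0.06 lean 25.4
```

The triangulated nose centre lies 51 mm below the TCP and 32 mm toward −z of the tool, a lean of about 23°. I'll raise it and carry it above the funnel.

Run:
```python
from h import *
s=manip.get_state();r=Rt(s);off=r@np.array([50.9,-4.8,-31.7])/1000
f=np.array([.546,.157,.235]); print((f-off).round(4)); plan(f-off,-15.2)
```

```text
[0.5423 0.1252 0.2859]
clock 17.7 pos [ 0.419  -0.0621  0.1956] toolx [ 0.001 -0.    -1.   ] tooly heading -15.23 q6 -0.046 F [-0.2 -0.3 -2.1] w 0.0205
shift mm [ -90.2   69.8 -213.1]
turn deg -0.0 (tool x is down: +turn lowers heading)
```

Emit:
step_arm(
  targets=[
    [[-30,0,0],0],
    [[-70,0,0],0],
    [[-100,5,-15],0],
    [[-105,15,-45],0],
    [[-105,25,-75],0],
    [[-105,35,-105],0],
    [[-105,45,-135],0],
    [[-105,54,-165],0],
    [[-105,62,-190],0],
    [[-100,68,-207],0],
    [[-95,70,-213],0],
    [[-95,70,-213],0],
    [[-95,70,-213],0],
  ],
)

```text
clock: 19.0
position: [0.5416, 0.1242, 0.2899]
ee_rot: [-0.429, -0.561, -0.429, 0.563]
contact_force: [-0.5, 0.6, -0.6]
width: 0.0202
```

Run:
```python
from h import *
plan([.5423,.1252,.235],-15.2)
for c in("wrist","side","top"):
    p=manip.get_image(c);
    if c=="wrist": save(p,"w10.png")
    else: save(p,c+"10.png",(150,120,310,280) if c=="side" else(120,170,280,330),4)
    print(c,proj(p,[.546,.157,.21]).round(1),proj(p,[.546,.157,.17]).round(1))
```

```text
clock 19.0 pos [0.5416 0.1242 0.2899] toolx [-0.001 -0.001 -1.   ] tooly heading -15.27 q6 0.367 F [-0.5  0.6 -0.6] w 0.0202
shift mm [54.9  0.4 -1.2]
turn deg -0.1 (tool x is down: +turn lowers heading)
wrist [313.6 200.1] [314.4 189.7]
side [226.  195.1] [227.3 212.1]
top [191.6 251.7] [195.8 254.3]
```

View pics/w10.png

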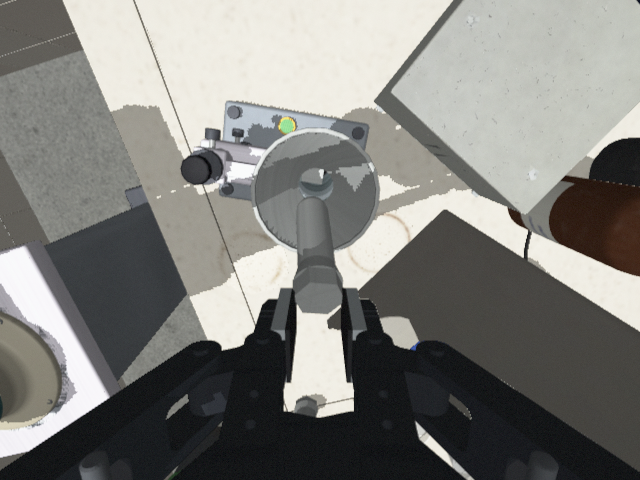

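View pics/side10.png

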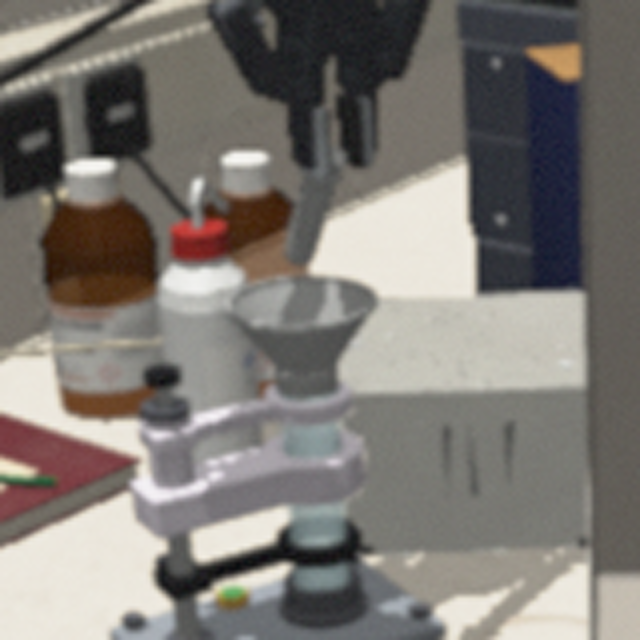

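View pics/top10.png

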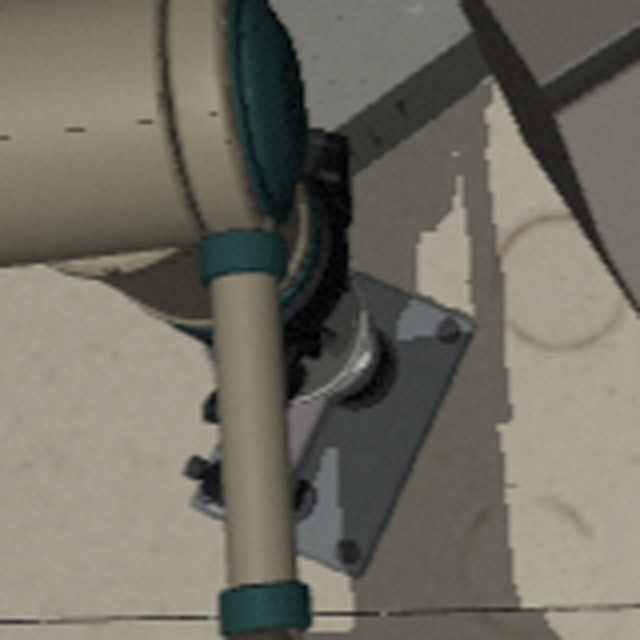

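Run:
```python
from h import *
w=manip.get_image("wrist");save(w,"w10z.png",(170,90,390,310),2.7)
save(manip.get_image("side"),"s10z.png",(200,180,250,220),14)
print(atz(w,316.5,190,.21).round(4),"throat",atz(w,317,184,.17).round(4),"key",atz(w,200,167,.188).round(4))
print(w["pose"].round(4).tolist()); s=manip.get_state();print(s["position"],s["qpos"])
```

```text
[0.55   0.1627 0.21  ] throat [0.5496 0.1606 0.17  ] key [0.4752 0.196  0.188 ]
[[0.9644, -0.2517, -0.0806, 0.5613], [-0.2643, -0.9195, -0.2909, 0.1986], [-0.0009, 0.3019, -0.9533, 0.433], [0.0, 0.0, 0.0, 1.0]]
[0.54216471 0.12433173 0.290788  ] [ 1.00411419e-01  2.19685538e-01  1.43646198e+00 -1.17374287e-04
  1.48475079e+00  3.67289007e-01]
```

View pics/w10z.png

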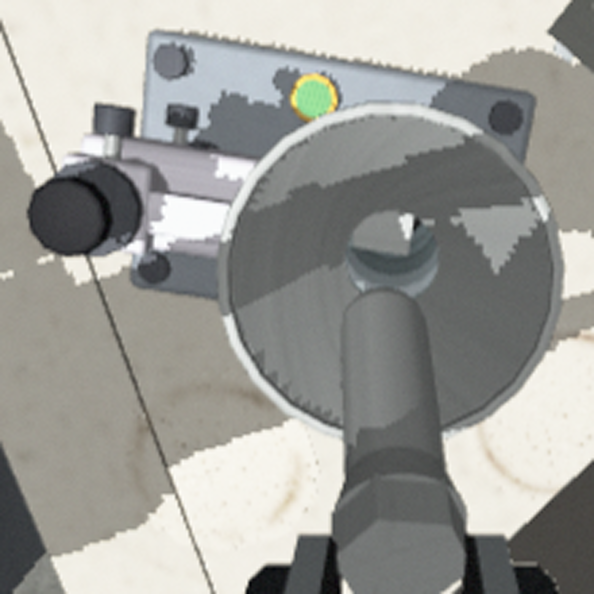

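View pics/s10z.png

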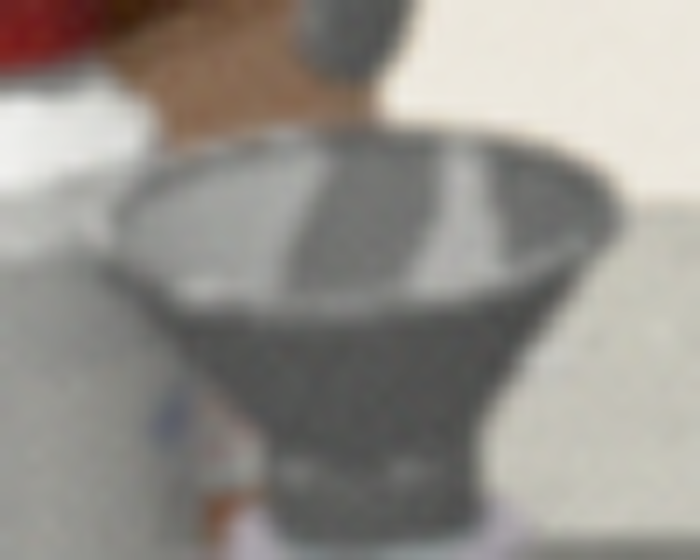

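Run:
```python
from h import *
p=manip.get_image("side");w=manip.get_image("wrist");s=manip.get_state();r=Rt(s)
X,e=tri((p,225.3,182),(w,311.9,212.2));print("nose",X.round(4),e)
F,e=tri((p,226.1,195.7),(w,314.4,190.4));print("funnel tri",F.round(4),e)
print("wrist only: nose",atz(w,311.9,212.2,.239).round(4),"rim",atz(w,314.4,190.4,.21).round(4),"throat",atz(w,315.6,184.4,.17).round(4))
print("nose tool",(r.T@(X-s["position"])*1000).round(1))
d=atz(w,315,187,.19)-atz(w,311.9,212.2,.239)
print("shift needed tool mm (wrist)",(r.T@d*1000).round(1))
print("shift (avg funnel)",(r.T@(np.array([.548,.159,.183])-X)*1000).round(1))
```

```text
nose [0.5459 0.1564 0.2403] [[-0.0, 0.0], [0.1, 0.0]]
funnel tri [0.5495 0.1616 0.2064] [[-0.6, 0.1], [1.7, 1.1]]
wrist only: nose [0.5458 0.1562 0.239 ] rim [0.5489 0.1632 0.21  ] throat [0.5487 0.1609 0.17  ]
nose tool [ 50.4  -4.9 -31.7]
shift needed tool mm (wrist) [49.   1.3 -6.6]
shift (avg funnel) [57.3  1.3 -3. ]
```

By the wrist view the nose needs about 5 mm more toward the throat. I'll shift it and lower into the funnel.

Emit:
step_arm(
  targets=[
    [[5,1,-5],0],
    [[20,1,-5],0],
    [[35,1,-5],0],
    [[45,1,-5],0],
    [[50,1,-5],0],
    [[50,1,-5],0],
    [[50,1,-5],0],
  ],
)

```text
clock: 20.05
position: [0.5451, 0.1297, 0.2407]
ee_rot: [0.429, 0.562, 0.429, -0.562]
contact_force: [0.5, -0.5, -0.0]
width: 0.0205
```

Run:
```python
from h import *
plan([.5423,.1252,.235],-15.2)
w=manip.get_image("wrist");save(w,"w11.png",(170,90,390,310),2.7)
p=manip.get_image("side");save(p,"s11.png",(190,140,270,220),7)
```

```text
clock 20.05 pos [0.5451 0.1297 0.2407] toolx [ 0.001  0.    -1.   ] tooly heading -15.23 q6 0.375 F [ 0.5 -0.5 -0. ] w 0.0205
shift mm [ 5.7 -1.5  5.1]
turn deg -0.0 (tool x is down: +turn lowers heading)
```

View pics/w11.png

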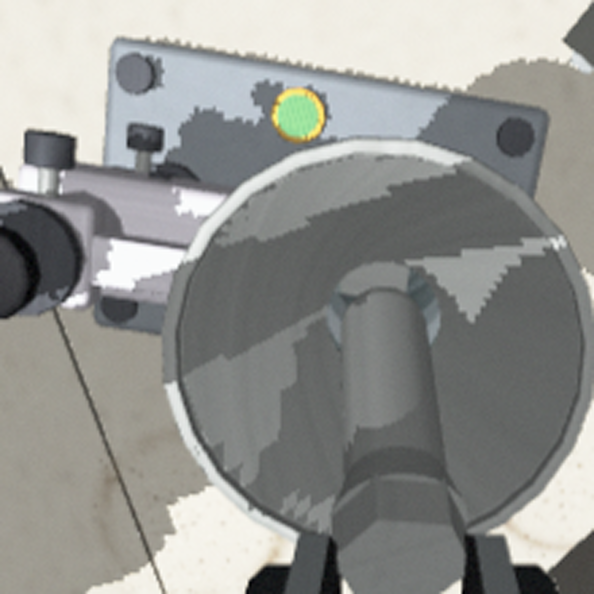

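View pics/s11.png

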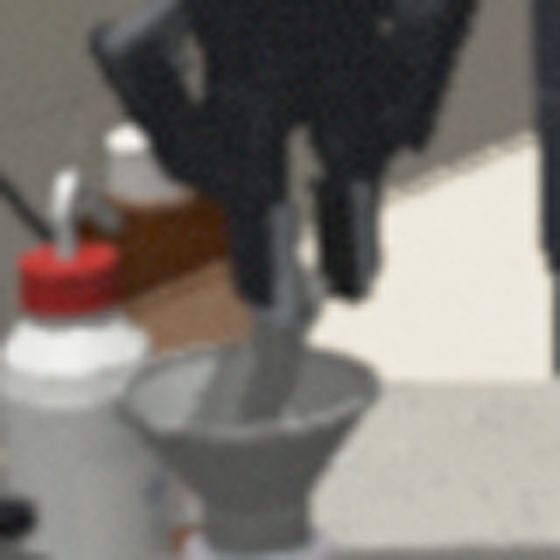

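In the wrist view the nose centre (382,328) is heading for the throat centre, which should reach about (385,331) after the last ~14 mm. I'll lower and let go.

Emit:
step_arm(
  targets=[
    [[5,0,0],0],
    [[10,0,0],0],
    [[14,0,0],0],
    [[14,0,0],0],
    [[14,0,0],0],
  ],
)

```text
clock: 20.65
position: [0.5446, 0.1296, 0.2261]
ee_rot: [-0.429, -0.562, -0.429, 0.562]
contact_force: [0.5, -0.5, -0.8]
width: 0.02
```

Run:
```python
from h import *
plan([.5423,.1252,.235],-15.2)
w=manip.get_image("wrist");save(w,"w12.png",(170,90,390,310),2.7)
```

```text
clock 20.65 pos [0.5446 0.1296 0.2261] toolx [-0.  0. -1.] tooly heading -15.24 q6 0.375 F [ 0.5 -0.5 -0.8] w 0.02
shift mm [-8.9 -1.   4.9]
turn deg -0.0 (tool x is down: +turn lowers heading)
```

View pics/w12.png

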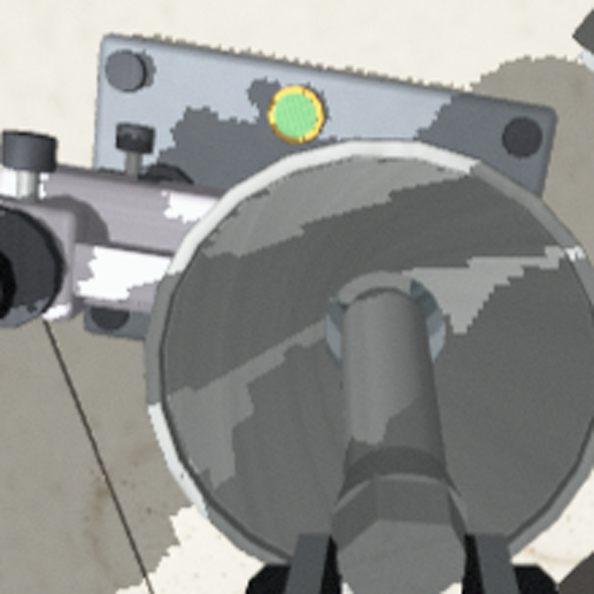

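The nose is centred in the throat with no contact force. Releasing.

Emit:
step_arm(
  targets=[
    [[0,0,0],0],
    [[0,0,0],0],
    [[0,0,0],0],
    [[0,0,0],0],
    [[0,0,0],0],
    [[0,0,0],0],
    [[-20,0,0],0],
    [[-50,0,0],0],
    [[-70,0,0],0],
    [[-70,0,0],0],
  ],
  grip=0.3,
)

```text
clock: 21.7
position: [0.5464, 0.1298, 0.2995]
ee_rot: [0.431, 0.564, 0.428, -0.56]
contact_force: [0.4, -0.3, 0.7]
width: 0.0594
```

Run:
```python
from h import *
plan([.5423,.1252,.235],-15.2)
w=manip.get_image("wrist");save(w,"w13.png",(150,50,410,310),2.3)
p=manip.get_image("side");save(p,"s13.png",(170,170,270,300),4.6)
```

```text
clock 21.7 pos [0.5464 0.1298 0.2995] toolx [ 0.007  0.001 -1.   ] tooly heading -15.23 q6 0.375 F [ 0.4 -0.3  0.7] w 0.0594
shift mm [64.5 -3.1  5.7]
turn deg -0.0 (tool x is down: +turn lowers heading)
```

View pics/w13.png

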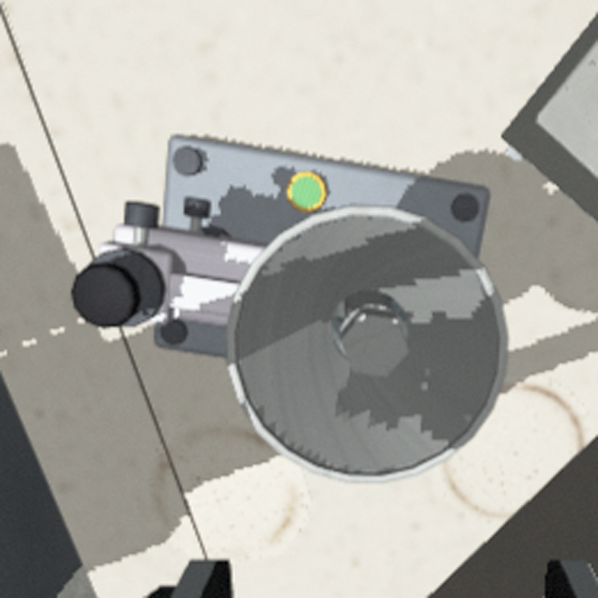

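View pics/s13.png

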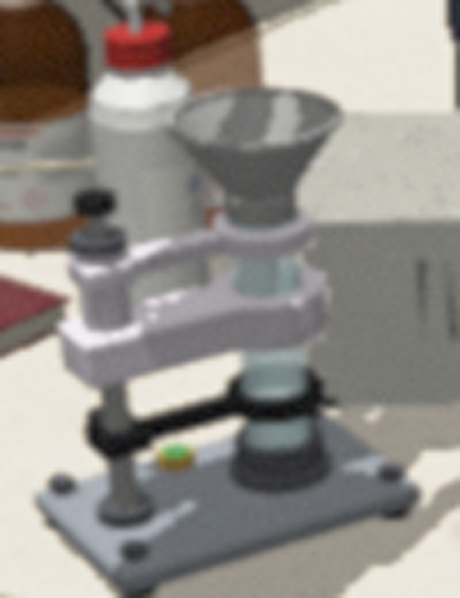

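The sinker slid in: its hex tail now fills the throat at crop (375,340), so it is resting on the catch. Next is the key. I'll close the fingers, turn them so they keep clear of the funnel, and move above the key.

Run:
```python
from h import *
w=manip.get_image("wrist");print("key",atz(w,196.1,177.8,.188).round(4),"rim",atz(w,150+368/2.3,50+344/2.3,.21).round(4),"tail",atz(w,150+376/2.3,50+343/2.3,.184).round(4))
plan([.473,.193,.26],66)
```

```text
key [0.4703 0.1949 0.188 ] rim [0.5463 0.1624 0.21  ] tail [0.5469 0.1572 0.184 ]
clock 21.85 pos [0.544  0.1296 0.2952] toolx [-0.002 -0.    -1.   ] tooly heading -15.23 q6 0.375 F [ 0.1 -0.6 -0.2] w 0.0595
shift mm [ 35.3 -85.1 -42.6]
turn deg -81.2 (tool x is down: +turn lowers heading)
```

Emit:
step_arm(
  targets=[
    [[0,-15,-8],-8],
    [[0,-40,-20],-16],
    [[0,-65,-32],-24],
    [[0,-85,-43],-32],
    [[10,-85,-43],-40],
    [[20,-85,-43],-48],
    [[30,-85,-43],-56],
    [[35,-85,-43],-64],
    [[35,-85,-43],-72],
    [[35,-85,-43],-81],
    [[35,-85,-43],-81],
    [[35,-85,-43],-81],
  ],
  grip=1,
)

```text
clock: 23.05
position: [0.4733, 0.1933, 0.2602]
ee_rot: [0.69, 0.149, 0.692, -0.15]
contact_force: [0.1, -0.3, -0.2]
width: 0.0001
```

Run:
```python
from h import *
plan([.473,.193,.188],66)
w=manip.get_image("wrist");save(w,"w14.png")
s=manip.get_state()
print(proj(w,s["position"]),proj(w,np.r_[s["position"][:2],.188]))
p=manip.get_image("side");save(p,"s14.png",(150,140,250,240),6)
p=manip.get_image("top");save(p,"t14.png",(120,220,260,340),5)
```

```text
clock 23.05 pos [0.4733 0.1933 0.2602] toolx [-0.002 -0.    -1.   ] tooly heading 65.6 q6 -0.894 F [ 0.1 -0.3 -0.2] w 0.0001
shift mm [72.2 -0.3 -0. ]
turn deg -0.4 (tool x is down: +turn lowers heading)
[319.60761747 308.89634804] [319.37118041 254.6373438 ]
```

View pics/w14.png

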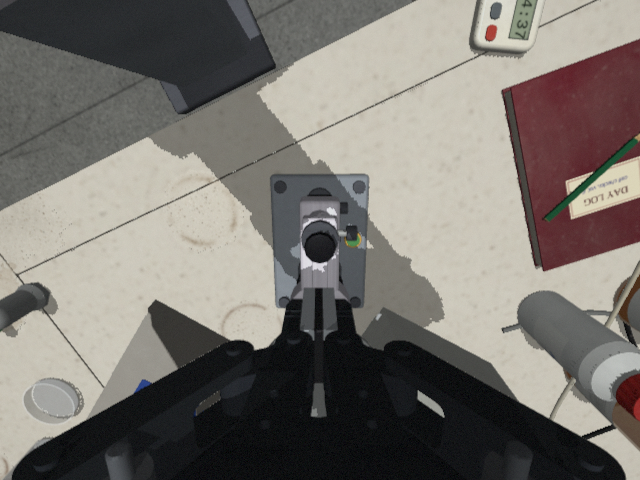

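View pics/s14.png

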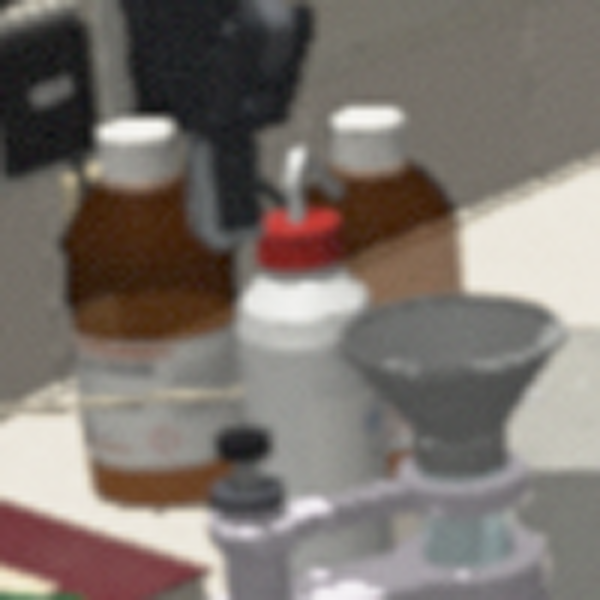

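Run:
```python
from h import *
p=manip.get_image("side");s=manip.get_state()
print("tcp px",proj(p,s["position"]).round(1),"seen tip approx",(150+218/6,140+245/6))
kp=(150+244/6,140+441/6)
print("key seen",np.round(kp,1))
for k in([.473,.193,.188],[.470,.194,.188],[.468,.1957,.188],[.465,.19,.188]): print(k,proj(p,k).round(1))
```

```text
tcp px [188.9 179.3] seen tip approx (186.33333333333334, 180.83333333333334)
key seen [190.7 213.5]
[0.473, 0.193, 0.188] [192. 212.]
[0.47, 0.194, 0.188] [190.7 212.3]
[0.468, 0.1957, 0.188] [189.4 212.5]
[0.465, 0.19, 0.188] [190.5 213.4]
```

View pics/t14.png

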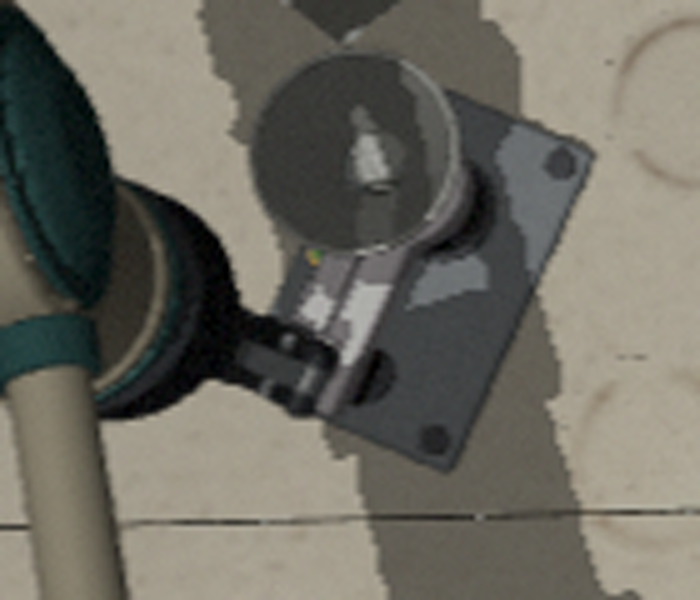

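Aim for about (0.470,0.1945). I'll go down to just above the key, then press in small steps while watching force.

Emit:
step_arm(
  targets=[
    [[10,0,-3.5],0],
    [[35,0,-3.5],0],
    [[55,0,-3.5],0],
    [[65,0,-3.5],0],
    [[65,0,-3.5],0],
    [[65,0,-3.5],0],
  ],
)

```text
clock: 23.85
position: [0.471, 0.195, 0.1967]
ee_rot: [0.692, 0.149, 0.691, -0.148]
contact_force: [0.5, 0.4, -0.6]
width: -0.0001
```

Run:
```python
from h import *
plan([.47,.1945,.188],66)
w=manip.get_image("wrist");save(w,"w15.png",(240,180,400,340),4)
p=manip.get_image("side");save(p,"s15.png",(150,160,250,240),7)
```

```text
clock 23.85 pos [0.471  0.195  0.1967] toolx [ 0.001  0.    -1.   ] tooly heading 65.76 q6 -0.892 F [ 0.5  0.4 -0.6] w -0.0001
shift mm [ 8.7 -0.9 -0.8]
turn deg -0.2 (tool x is down: +turn lowers heading)
```

View pics/w15.png

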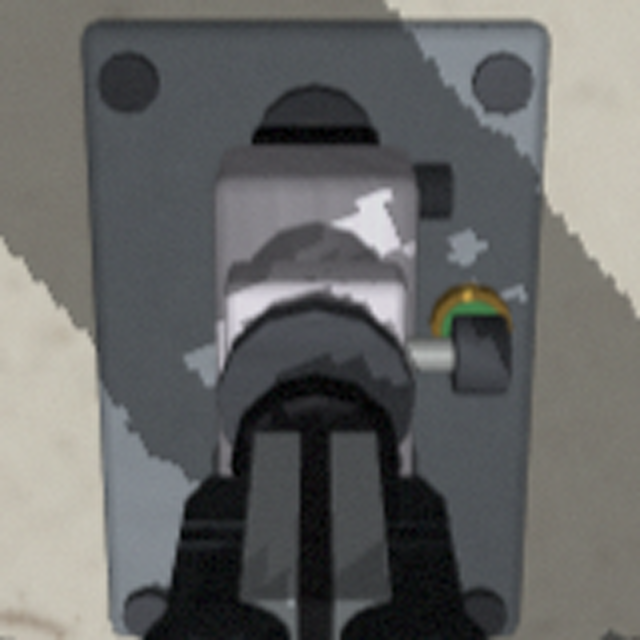

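View pics/s15.png

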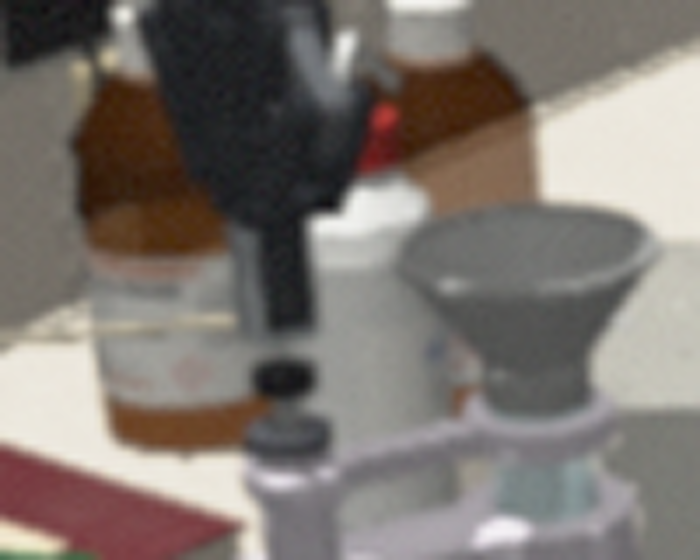

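Emit:
step_arm(
  targets=[
    [[3,0,0],0],
    [[6,0,0],0],
    [[8,0,0],0],
    [[9,0,0],0],
    [[10,0,0],0],
    [[11,0,0],0],
    [[11,0,0],0],
  ],
)

```text
clock: 24.65
position: [0.4708, 0.1949, 0.1855]
ee_rot: [0.691, 0.148, 0.691, -0.148]
contact_force: [-0.0, 0.7, 2.7]
width: 0.0002
```

Emit:
step_arm(
  targets=[
    [[0.5,0,0],0],
    [[1,0,0],0],
    [[1,0,0],0],
  ],
)

```text
clock: 24.95
position: [0.4708, 0.1949, 0.1848]
ee_rot: [0.691, 0.148, 0.691, -0.148]
contact_force: [-1.3, 0.6, 5.1]
width: -0.0002
```

Emit:
step_arm(
  targets=[
    [[1,0,0],0],
    [[2,0,0],0],
    [[3,0,0],0],
    [[3,0,0],0],
  ],
)

```text
clock: 25.35
position: [0.4708, 0.1949, 0.1819]
ee_rot: [0.692, 0.149, 0.691, -0.148]
contact_force: [-1.7, -0.3, 6.2]
width: -0.0
```

Emit:
step_arm(
  targets=[
    [[1,0,0],0],
    [[1.5,0,0],0],
    [[1.5,0,0],0],
  ],
)

```text
clock: 25.65
position: [0.4708, 0.1949, 0.1806]
ee_rot: [0.692, 0.149, 0.691, -0.148]
contact_force: [-1.6, -0.1, 7.4]
width: -0.0005
```

Emit:
step_arm(
  targets=[
    [[0.5,0,0],0],
    [[1,0,0],0],
    [[1,0,0],0],
  ],
)

```text
clock: 25.95
position: [0.4708, 0.1949, 0.1799]
ee_rot: [0.692, 0.149, 0.691, -0.148]
contact_force: [-2.2, -1.2, 8.7]
width: -0.0003
```

Emit:
step_arm(
  targets=[
    [[0.5,0,0],0],
    [[1,0,0],0],
    [[1,0,0],0],
  ],
)

```text
clock: 26.25
position: [0.4708, 0.1949, 0.1798]
ee_rot: [0.692, 0.149, 0.691, -0.148]
contact_force: [-4.0, -0.4, 14.3]
width: -0.0002
```

Hard stop reached: force jumped from 8.7 to 14.3 N with no further travel. I'll press slightly more, hold it, and look.

Emit:
step_arm(
  targets=[
    [[0.7,0,0],0],
    [[0.7,0,0],0],
    [[0.7,0,0],0],
    [[0.7,0,0],0],
    [[0.7,0,0],0],
  ],
)

```text
clock: 26.75
position: [0.4709, 0.1949, 0.1797]
ee_rot: [0.692, 0.149, 0.691, -0.148]
contact_force: [-5.0, -2.5, 16.6]
width: 0.0001
```

Run:
```python
from h import *
plan([.47,.1945,.188],66)
p=manip.get_image("side");save(p,"s16.png",(170,170,270,300),4.6)
p=manip.get_image("top");save(p,"t16.png",(120,220,260,340),5)
for r in manip.search_frame(p,"slim_sinker_mid"): print(np.round(r["xyz"],3),round(r["confidence"],2))
```

```text
clock 26.75 pos [0.4709 0.1949 0.1797] toolx [ 0.002  0.    -1.   ] tooly heading 65.77 q6 -0.892 F [-5.  -2.5 16.6] w 0.0001
shift mm [-8.3 -0.7 -0.6]
turn deg -0.2 (tool x is down: +turn lowers heading)
[ 0.417 -0.368  0.057] 0.63
[ 0.407 -0.316  0.055] 0.51
```

View pics/s16.png

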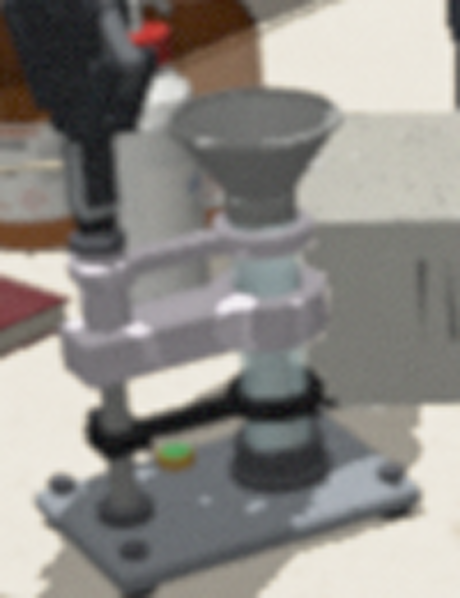

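View pics/t16.png

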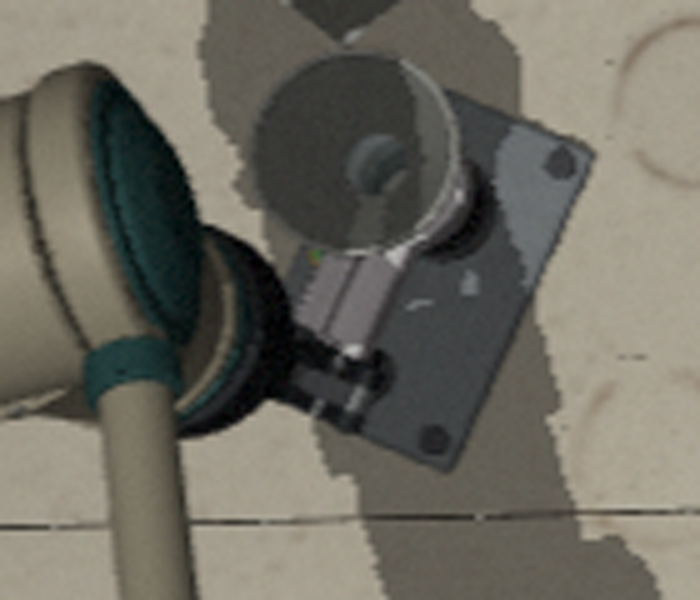

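The tail is gone from the throat. I'll compare the tube in the side view before and after while still holding the key.

Run:
```python
from h import *
p=manip.get_image("side")
now=p["image"]
save(p,"s17.png",(205,205,255,285),9)
# expected pixel rows for sinker at floor: tail z .098, nose .026 ; at catch: .112-.184
for z in(.026,.098,.112,.17,.184): print(z,proj(p,[.547,.158,z]).round(1))
a=cv2.imread("pics/s13.png");a=a[160:552,161:391];cv2.imwrite("pics/s13z.png",cv2.resize(a,None,fx=1.5,fy=1.5))
```

```text
0.026 [231.4 269.5]
0.098 [229.3 241.3]
0.112 [228.9 235.7]
0.17 [227.2 211.9]
0.184 [226.8 206. ]
```

View pics/s17.png

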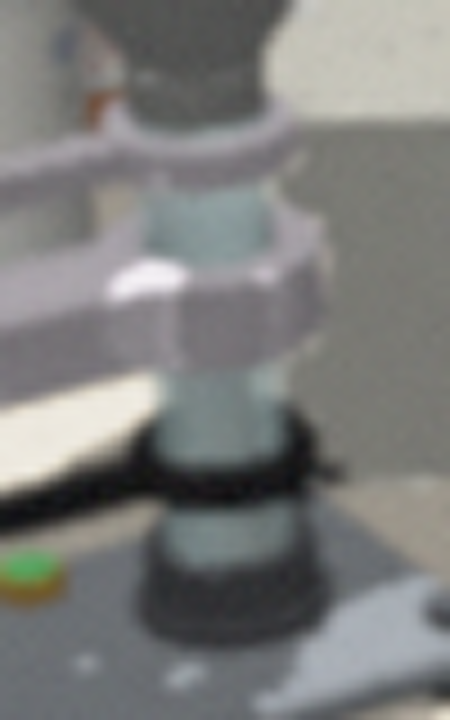

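View pics/s13z.png

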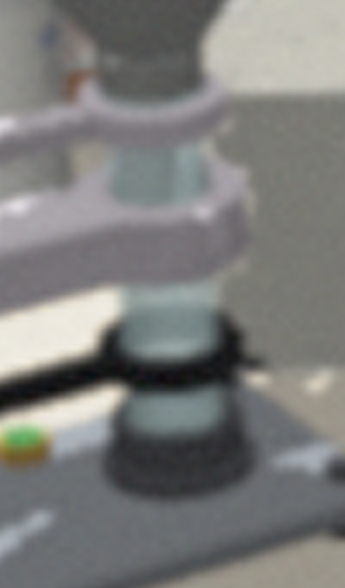

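Before, the gray core showed in the upper window. Now it shows in the lower tube below the housing, and the upper tube is clear. I'll release the key and retreat, then look down the tube.

Emit:
step_arm(
  targets=[
    [[-2,0,0],0],
    [[-5,0,0],0],
    [[-10,0,0],0],
    [[-20,0,0],0],
    [[-45,0,0],0],
    [[-80,0,0],0],
    [[-110,0,-20],0],
    [[-120,0,-40],0],
    [[-120,0,-40],0],
    [[-120,0,-40],0],
  ],
)

```text
clock: 27.95
position: [0.4335, 0.2113, 0.2963]
ee_rot: [0.691, 0.148, 0.692, -0.148]
contact_force: [-0.1, 0.1, -0.3]
width: 0.0002
```

Run:
```python
from h import *
plan([.5423,.08,.33],-15.2)
p=manip.get_image("side");save(p,"s18.png",(170,170,370,370),3)
p=manip.get_image("top");save(p,"t18.png",(120,210,480,340),2.2)
save(p,"t18z.png",(165,225,225,310),7)
```

```text
clock 27.95 pos [0.4335 0.2113 0.2963] toolx [-0.001 -0.001 -1.   ] tooly heading 65.83 q6 -0.839 F [-0.1  0.1 -0.3] w 0.0002
shift mm [-33.6 -75.3 153. ]
turn deg 81.0 (tool x is down: +turn lowers heading)
```

View pics/s18.png

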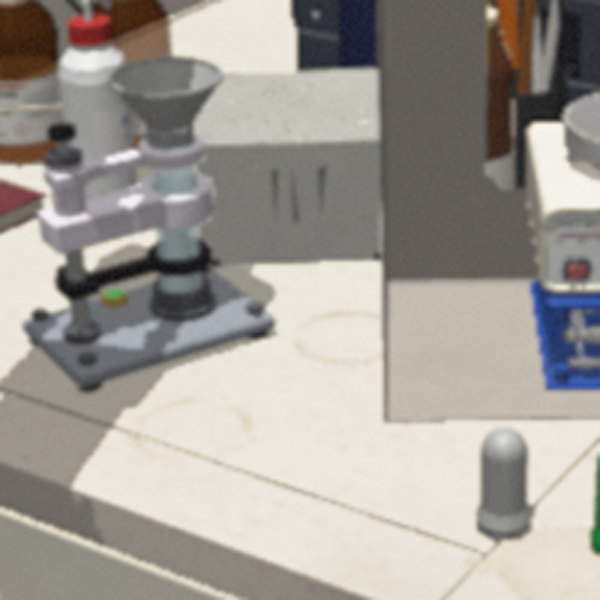

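View pics/t18z.png

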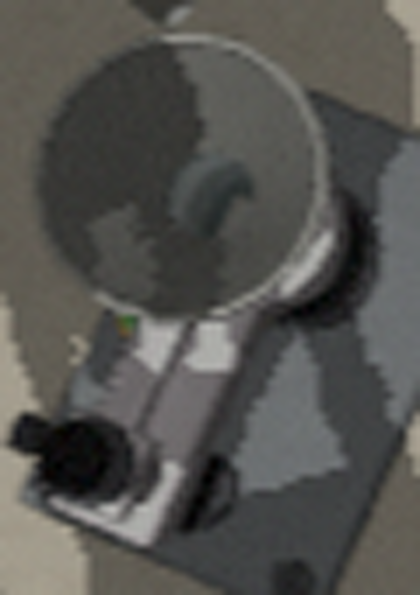

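Run:
```python
from h import *
a=cv2.imread("pics/side0.png")[205:285,205:255]
b=manip.get_image("side")["image"][205:285,205:255,::-1]
cv2.imwrite("pics/cmp.png",np.hstack([cv2.resize(x,None,fx=7,fy=7,interpolation=cv2.INTER_CUBIC) for x in(a,b)]))
for r in range(10,65,4): print(205+r, a[r,15:35].mean(1).astype(int).tolist(), b[r,15:35].mean(1).astype(int).tolist())
```

```text
215 [88, 92, 92, 91, 93, 93, 96, 94, 93, 91, 92, 88, 82, 89, 124, 161, 180, 188, 187, 188] [90, 88, 92, 90, 93, 93, 94, 92, 89, 88, 90, 85, 86, 89, 123, 161, 180, 186, 185, 186]
219 [142, 130, 123, 119, 116, 112, 117, 127, 135, 139, 144, 144, 149, 155, 159, 155, 145, 134, 131, 126] [142, 129, 121, 116, 115, 112, 118, 125, 135, 140, 142, 146, 150, 156, 158, 156, 143, 136, 133, 126]
223 [119, 124, 127, 125, 123, 124, 122, 124, 122, 122, 119, 120, 118, 115, 118, 120, 132, 137, 133, 121] [120, 126, 123, 125, 122, 121, 123, 122, 121, 120, 121, 117, 117, 116, 117, 120, 131, 140, 133, 120]
227 [147, 146, 143, 144, 147, 148, 148, 150, 153, 155, 154, 155, 153, 148, 152, 158, 148, 130, 122, 120] [144, 143, 140, 143, 147, 146, 148, 149, 154, 155, 155, 155, 151, 148, 153, 158, 147, 132, 123, 118]
231 [149, 134, 130, 132, 137, 144, 145, 146, 147, 147, 147, 146, 143, 137, 128, 138, 157, 162, 163, 161] [147, 135, 129, 131, 138, 140, 144, 145, 148, 148, 147, 145, 141, 134, 129, 137, 157, 162, 164, 160]
235 [242, 241, 239, 237, 232, 227, 226, 228, 229, 228, 228, 226, 222, 211, 194, 172, 142, 125, 113
[... 950 characters left out ...]
, 131, 141, 148, 153, 157, 158, 154, 139, 118, 103, 77, 47, 31, 29, 40] [33, 36, 58, 85, 107, 122, 122, 125, 122, 121, 121, 116, 106, 95, 89, 74, 46, 34, 21, 42]
259 [35, 38, 29, 30, 31, 30, 23, 30, 29, 23, 27, 26, 26, 25, 26, 25, 29, 28, 44, 81] [29, 27, 22, 22, 27, 20, 23, 23, 25, 20, 31, 28, 26, 26, 28, 27, 30, 31, 37, 69]
263 [219, 182, 126, 104, 110, 118, 126, 128, 131, 134, 135, 135, 132, 133, 130, 125, 107, 88, 75, 83] [137, 118, 97, 99, 111, 119, 122, 126, 126, 126, 125, 122, 118, 118, 113, 113, 103, 86, 71, 80]
267 [148, 97, 60, 65, 85, 102, 111, 111, 107, 107, 103, 100, 93, 95, 89, 73, 60, 53, 50, 54] [96, 69, 54, 64, 72, 86, 94, 101, 99, 98, 98, 96, 92, 87, 81, 72, 60, 50, 48, 55]
```

View pics/cmp.png

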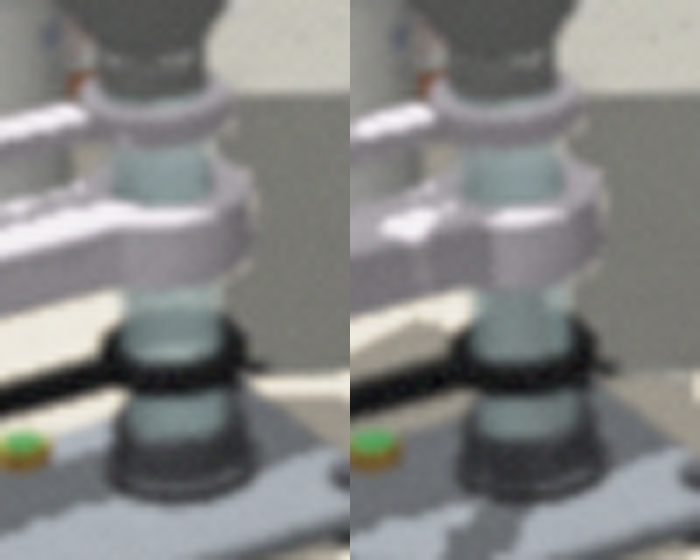

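The upper window now matches the empty tube. A dark core about 8 px wide is present in the lower tube (rows 247–267), so the sinker is at the bottom. The arm is clear, so I'll hand in.

```bash
python3 -c "
from rig import manip
s=manip.get_state();print(s['clock'],s['contact_force'],s['qd'].round(3));print(manip.sign_off())"
```

```text
28.1 [-0.28485704  0.2401034  -0.49399191] [-0.005  0.004 -0.007  0.001  0.005  0.002]
the job is handed in; nothing more can be done
None
```

The slim sinker is in the viscometer and has dropped to the bottom of the glass tube. I handed the job in at 28.1 s of the allowed 61 s.

**What I did**
- I carried the slim sinker upright to free bench and pushed it over.
- I took it again by the end of its hexagonal tail. It did not swing down under its own weight, so I shook it vertically until it hung nose down, leaning about 23–27°.
- I lowered the nose into the throat and let go there.
- I pressed the key with closed fingers. The pressure point came at about 5 N, and the key stopped at about 8 mm of travel. Force then rose to about 17 N with no further movement, and I let the key spring back.

**Last checks**
- **Catch:** after the release, the tail filled the throat, as it should on the catch.
- **Drop:** after the press, the throat is empty and the upper tube looks the same as at the start. A sinker-wide dark core now shows in the lower tube.
- **Surroundings:** the thick sinker still stands where it was. I did not touch the coloured look-alikes. The wrist force reads about zero.

**Limits and disagreements**
- I inferred the final position through the glass at low resolution. The network did not report the sinker inside the tube, so no detection confirms it.
- The cameras disagreed by about 5 mm on the funnel and more than that on the key. I used values between them and watched the wrist view and the forces.

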